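Set vials to drain in the splash bay

TASK

Set the washed vials to drain: first slide the drip tray along the bench, without lifting it, fully home against the back of the draining bay; next hang every vial basket by its bail on the bay's hooks, one basket to a hook; last, take the splash gate out of its drying rack, lower both its knuckles fully down on the bay's two pintle pins and leave it shut against the buffer. Do not disturb the dishes, the jar or the tube rack.

Things in the scene. Friction and masses are not known exactly. Their poses are not given: they have to be found in the camera images.
- bay: Draining bay, fixed, open in front and on top. Origin: its middle, on the bench; x points from the open front into the bay, y left, z up. In mm: clear sheet back, inner face x 81, 124 high, and above it a steel rail, z 200 to 216, front face x 78; clear sides, inner faces y +-134, 124 high; front posts 14 square, 165 high, at x -85, y +-135. Three hooks on the rail, two pins on the left post.
- hook0 (a point): Left hook (bay 10, 84, 207 mm): where the centre of a hanging bail's bar rests; axes as the bay's. The hook, a bent steel wire 6 mm thick in the bay's x-z plane, leaves the rail at z 216, dips to its seat under this point (wire centre z 200) and turns up at the front to a tip at bay x -12, its top at z 224
- hook1 (a point): Middle hook, the same, at bay y 0
- hook2 (a point): Right hook, the same, at bay y -84
- pin_low (a point): Lower pintle on the left post: foot of its pin on the shoulder (bay -110, 135, 34 mm). The pin is 8 mm thick, points up, rises 22 mm above this point and has a round tip; axes as the bay's
- pin_up (a point): upper pintle, the same, z 124 mm, exactly above the lower one
- buffer (a point): face of the rubber buffer (14 mm across) on the right post, bay -105, -131, 130 mm: the back of the shut gate's free end rests on it
- gate: Lift-off splash gate, 0.4 kg: flat panel, steel frame, clear pane, 260 mm wide along y, 140 high, 10 thick along x; origin: middle of its lower edge. It stands in the rack, has two knuckles beyond its +y edge, and can be pinched at its top bar. Seated and shut, its axes are parallel to the bay's, lower edge at z 24 mm; hung, it turns under 1 N, stays where left, opens towards the robot
- knuckle_low (a point): Lower knuckle: middle of the underside of its bore (gate 0, 142, 10 mm); it comes to pin_low when seated. Each knuckle is a steel block 18 mm square and 20 tall with an upright bore 11.6 wide
- knuckle_up (a point): the same for the upper knuckle (gate 0, 142, 100 mm); it comes to pin_up when seated
- rack: grey drying rack, fixed on the bench, base 90 x 220 x 12 mm; two pairs of blocks 30 mm tall at y +-85 leave a slot 13 wide along its y, in which the gate stands on the base (z 12). Origin: middle of its underside; axes as those of the gate standing in it
- tray: aluminium drip tray, open, 130 mm (x) x 190 (y) x 22 tall, walls 4, 0.45 kg, standing half out of the bay's front on the bench. Origin: middle of its underside; x points into the bay. Fully home its front wall touches the back and its origin is at x 16 mm in the bay's frame, near the middle
- basket0: steel wire basket of capped vials, 60 mm (x) x 72 (y), wire sides 58 tall, about 0.18 kg, with a rigid upright bail: a round bar 8 mm thick in the basket's y-z plane, up each side at y +-34.5 and straight across at z 121. Origin: middle of the underside. Absent (None) in some starts
- basket0_bail (a point): middle of the bail's top bar of basket0 (0, 0, 121 mm); y runs along the bar
- basket1: another basket, exactly like basket0; may be absent
- basket1_bail (a point): middle of the bail's top bar of basket1
- basket2: another basket, exactly like basket0; may be absent
- basket2_bail (a point): middle of the bail's top bar of basket2
- dishes: bystander: stack of round clear dishes, 90 mm across, 58 tall; origin under its middle
- jar: bystander: glass jar with lid, 60 mm across, 85 tall; origin under its middle
- tube_rack: bystander: grey rack of tubes, 70 x 200 x 92 mm; origin under its middle

How it is judged (in metres and radians):
On the way, in this order (a step that is already met when the one before it is completed fails the run):
1. the drip tray is home in the bay (x of tray in the frame of bay between 0.003 and 0.03 m and y of tray in the frame of bay between -0.045 and 0.045 m and angle between the x axis of tray and the x axis of bay, either way round below 0.1 rad and height (world z) of tray below 0.006 m), for 0.2 s.
2. every basket hangs on a hook, let go, the tray still home (all of step 1 and (distance between basket0_bail and hook0 below 0.022 m or distance between basket0_bail and hook1 below 0.022 m or distance between basket0_bail and hook2 below 0.022 m) and contact force between each of basket0, basket1, basket2 and the fingers below 0.3 N and linear speed of each of basket0, basket1, basket2 below 0.1 m/s and angle between each of basket0, basket1, basket2's own z axis and vertical below 0.45 rad and (distance between basket1_bail and hook0 below 0.022 m or distance between basket1_bail and hook1 below 0.022 m or distance between basket1_bail and hook2 below 0.022 m) and (distance between basket2_bail and hook0 below 0.022 m or distance between basket2_bail and hook1 below 0.022 m or distance between basket2_bail and hook2 below 0.022 m) and distance between basket0_bail and basket1_bail above 0.045 m and distance between each of basket0_bail, basket1_bail and basket2_bail above 0.045 m), for 0.3 s.
3. the gate sits on both pins, shut and let go (distance between knuckle_low and pin_low below 0.006 m and distance between knuckle_up and pin_up below 0.006 m and angle between the y axis of gate and the y axis of bay, either way round below 0.09 rad and linear speed of gate below 0.03 m/s and contact force between gate and the fingers below 0.3 N), for 0.3 s.
At the end, for the whole second after the job is handed in: Tray flat, within 13 mm of the bay's back, square to 0.1 rad; each basket hangs still, its bail's middle within 22 mm of a hook seat, one to a hook; both knuckles within 6 mm of their pins' feet; gate still, shut to 0.09 rad; nothing held (all of step 2 and all of step 3); the robot touches nothing.
It fails at once if the dishes are moved more than 25 mm (distance of dishes from where it was at the start of the episode above 0.025 m).
It fails at once if the jar is moved more than 25 mm (distance of jar from where it was at the start of the episode above 0.025 m).
It fails at once if the tube rack is moved more than 25 mm (distance of tube_rack from where it was at the start of the episode above 0.025 m).
It fails at once if the tray is lifted off the bench (height (world z) of tray above 0.03 m).
Of basket0, basket1, basket2 only 2 to 3 are there at a start; the rules pass over those that are not, and their reading is None.
At some moment in a run one of basket0, basket1, basket2 may be knocked a few centimetres aside while the robot is not near it.
It also fails if it takes over 210 s, if anything falls off the work surface, if the arm or the gripper's body presses on something with over 40 N, if the wrist force passes 120 N, or if a joint passes its speed limit or range.

ROBOT

A 6-joint arm with a two-finger parallel gripper is mounted at the origin on the work surface. World frame = base frame: x ahead of the robot, y to its left, z up, the work surface at z = 0. Lengths are in mm, angles in degrees, forces in N, time in s.
With the tool pointing down it reaches from about 325 to 750 mm from the base axis. Payload 7.6 kg.
Tool frame: the origin (TCP) lies midway between the tips of the shut fingers; the grasp point (between the pads) lies 19 mm behind it; z points along the fingers, y is the direction in which the jaws open and shut (so a half turn about z gives the same grasp; the last joint's range is limited). The gripper opens to 85 mm and grips with 20 to 120 N. Pads are 22 mm wide; open, the fingers measure 114 mm over their backs; the gripper's body (76 mm by 85 mm) begins 54 mm behind the grasp point. The pads swing forward as they close: fully open they stand 13 mm farther back than shut.
Start: joints at [-74.903, 2.991, 80.254, -0, 96.75, -4.028], TCP at [172.034, -496.034, 231.323] pointing down, gripper open.
Joint ranges: [-166.34, 166.34], [-52.06, 124.39], [6.96, 135.62], [-60.46, 240.46], [14.63, 156.25], [-167.68, 167.68]. Speed limits (degrees/s): [147.25, 147.25, 172.46, 180, 180, 180].

INTERFACE

Orientations are given as a 3x3 rotation matrix whose columns are the frame's x, y, z axes.
In Python, from workcell import sense, eyes, ctrl gives the robot as it stands. The module is installed in compiled form; this text tells all that it offers.
- The arm moves only by the shell command python3 -m pendant 'ROWS' [FORCE]. ROWS is JSON, a list of rows, each a list of 7 numbers: the finger opening in mm, from 0 to 85.4, then the shift along the tool's x, y, z in units of 30 mm (1.0 is 30 mm), then the turn, a rotation vector about the tool's x, y, z in rad. In form: [[gripper, x, y, z, ax, ay, az], ...]. A call has 1 to 10 rows; each row is the pose to reach, as a shift and turn from the pose measured when the call began, along the tool's axes at that moment; what a row does not reach only later rows make up. A row lasts 1/10 s, in which the tool goes at most 50 mm and 8.59 degrees, less where a joint would pass 70% of its speed; a pose out of reach is approached as far as the arm can. A call with a gripper value outside its range is refused whole. The fingers move at their own pace and stop on an object; FORCE is the grip in N (left out, the last holds). Time passes only in rows, so rows that repeat a pose let the fingers close. It gives the time, the measured TCP pose, the force and the opening at its end, in the units of the state.
- sense(): the state, without advancing time (a new reading comes with each control period).
- eyes.grab_frame(name): name is "scene" or "top" or "wrist"; returns a dict with "img" (480x640x3 uint8, blue, green, red), "K" (3x3 intrinsics, pixels), "cam_to_world" (4x4, takes a point from camera to world coordinates). Camera axes: x right, y up, looking along -z (the intrinsics and any distortion apply to the point x, -y, -z); pixel columns grow to the right and rows downward; lengths in mm; the calibration is good to about 2 mm. A picture is of the moment at which its call begins. There is no depth.
- ctrl.hand_in(): hands the job in, once; it reports no verdict.
The state is a dict: "time_s": time; "q": joint angles; "joint_vel": joint speeds; "joint_torque": joint torques, N m; "eef_pos": TCP position; "tool_rot": TCP orientation; "ft_force": force on the tool from outside, world axes, zero at the start; "ft_torque": the same for the moment, N m; "finger_gap": opening from 0.0 (shut) to 1.0 (fully open).
Only numpy, scipy, OpenCV 4.12 (cv2) and the standard library are available. Lean on these libraries where they do the work, as an engineer would, in place of code of your own. Each camera call takes 0.05 s, during which the arm holds its last target. There are 200 camera calls.

## Working session

There is one attempt and no reset: what is moved stays moved. The work goes in short steps, Python scripts to look and compute and a shell command to move; the robot and the scene stay as the last step left them, time stands still between calls to the robot, and variables do not carry over. Pictures are saved under pics/ and viewed, about 12 in all and at most 16, crops included, and the job is handed in when it is done.

```bash
mkdir -p pics
cat > h.py <<'E'
import numpy as np,cv2
from workcell import sense,eyes,ctrl
def grab(n,f=None):
    d=eyes.grab_frame(n)
    if f: cv2.imwrite('pics/'+f+'.png',d['img'])
    np.savez('pics/%s.npz'%(f or n),**{k:np.array(d[k]) for k in('img','K','cam_to_world')})
    return d
def load(f): return dict(np.load('pics/%s.npz'%f))
def ray(d,uv):
    K=d['K'];T=d['cam_to_world'];u,v=uv
    c=np.linalg.inv(K)@np.array([u,v,1.]);r=T[:3,:3]@np.array([c[0],-c[1],-c[2]])
    return T[:3,3],r/np.linalg.norm(r)
def onz(d,uv,z):
    o,r=ray(d,uv);return o+r*(z-o[2])/r[2]
def tri(d1,u1,d2,u2):
    A=[];b=[]
    for d,u in((d1,u1),(d2,u2)):
        o,r=ray(d,u);P=np.eye(3)-np.outer(r,r);A.append(P);b.append(P@o)
    p=np.linalg.lstsq(np.vstack(A),np.hstack(b),rcond=None)[0]
    return p,[np.linalg.norm(a@p-c) for a,c in zip(A,b)]
def proj(d,p):
    T=d['cam_to_world'];c=T[:3,:3].T@(np.array(p)-T[:3,3]);q=d['K']@np.array([c[0],-c[1],-c[2]]);return q[:2]/q[2]
def st():
    s=sense();np.set_printoptions(suppress=True,precision=3)
    print(s['time_s'],'q',np.round(s['q'],1),'p',np.round(s['eef_pos'],1),'F',np.round(s['ft_force'],1),'gap',s['finger_gap']);print(np.round(s['tool_rot'],3));return s
def goto(target,R=None):
    "shift in row units (30mm) and turn rotvec, from the present pose"
    from scipy.spatial.transform import Rotation as Ro
    s=sense();R0=np.array(s['tool_rot']);dp=R0.T@(np.array(target)-s['eef_pos'])/30
    rv=np.zeros(3) if R is None else Ro.from_matrix(R0.T@np.array(R)).as_rotvec()
    print('rows: ',np.round(dp,3),np.round(rv,3));return dp,rv
E
python3 -c "
from h import *
st()
for n in('scene','top','wrist'):
    d=grab(n,n+'0');print(n,d['K'].tolist(),np.round(d['cam_to_world'],3).tolist(),d.keys())
"
```

```text
0.0 q [-74.9   3.   80.3   0.   96.8  -4. ] p [ 172.  -495.7  230.5] F [ 0.3 -0.   0.1] gap 0.9996259167184642
[[ 0.945  0.328 -0.   ]
 [ 0.328 -0.945  0.002]
 [ 0.    -0.002 -1.   ]]
scene [[535.403073436964, 0.0, 308.8242443543371], [0.0, 535.403073436964, 237.6621357141785], [0.0, 0.0, 1.0]] [[-0.529, -0.609, 0.591, 1289.276], [0.848, -0.398, 0.35, 502.169], [0.022, 0.686, 0.727, 1024.794], [0.0, 0.0, 0.0, 1.0]] dict_keys(['img', 'K', 'cam_to_world'])
top [[607.744069519638, 0.0, 311.35931381309535], [0.0, 607.744069519638, 243.0578505491412], [0.0, 0.0, 1.0]] [[0.026, 0.996, -0.088, 457.631], [-1.0, 0.026, 0.001, 99.804], [0.003, 0.088, 0.996, 1790.745], [0.0, 0.0, 0.0, 1.0]] dict_keys(['img', 'K', 'cam_to_world'])
wrist [[358.7906382519975, 0.0, 319.32119740456704], [0.0, 358.7906382519975, 236.84244953869603], [0.0, 0.0, 1.0]] [[0.328, 0.905, 0.269, 241.154], [-0.945, 0.316, 0.091, -473.262], [-0.002, -0.284, 0.959, 373.523], [0.0, 0.0, 0.0, 1.0]] dict_keys(['img', 'K', 'cam_to_world'])
```

View pics/top0.png

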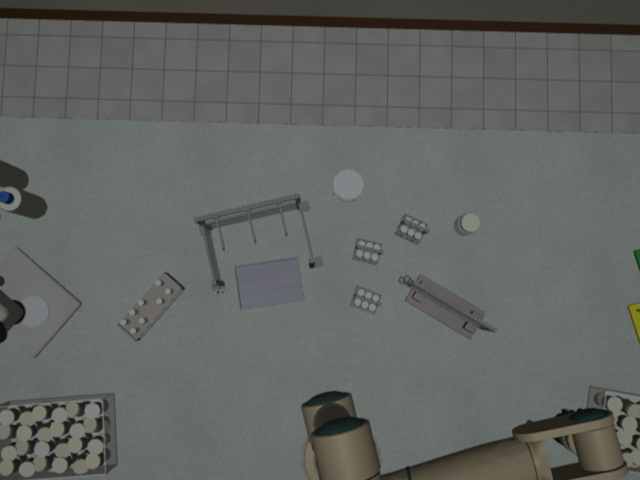

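View pics/scene0.png

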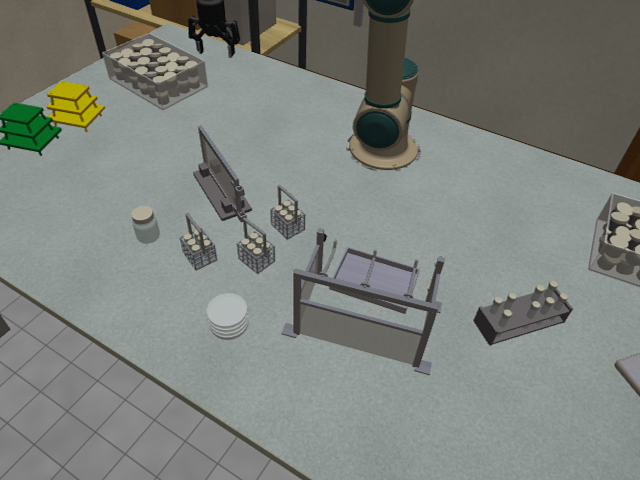

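```bash
python3 -c "
from h import *
a=load('top0')['img'];cv2.imwrite('pics/topc.png',cv2.resize(a[165:365,190:510],None,fx=2.5,fy=2.5,interpolation=cv2.INTER_CUBIC))
a=load('scene0')['img'];cv2.imwrite('pics/scc.png',cv2.resize(a[120:360,150:470],None,fx=2.5,fy=2.5,interpolation=cv2.INTER_CUBIC))
"
```

```text
(no output)
```

View pics/topc.png

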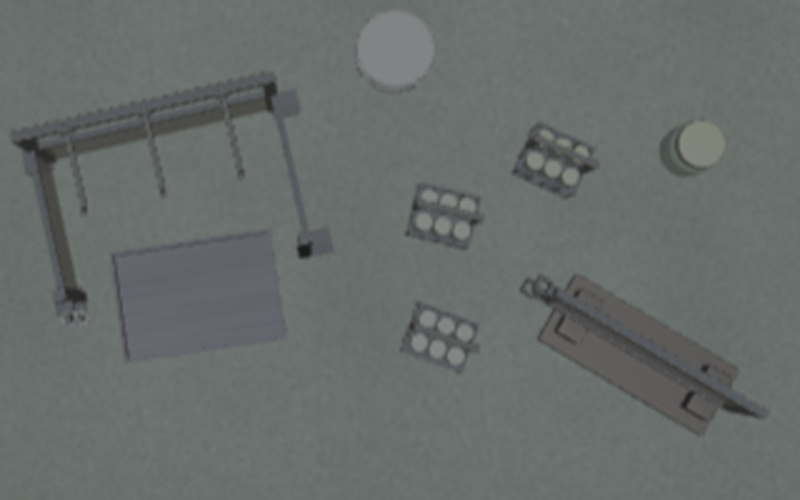

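View pics/scc.png

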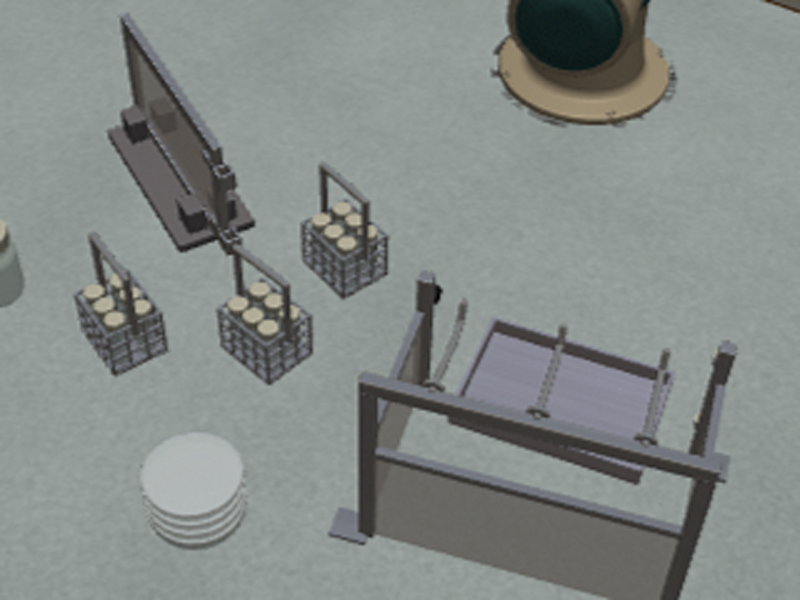

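```bash
cat > m0.py <<'E'
from h import *
t=load('top0');s=load('scene0')
T=lambda u,v:((u+.5)/2.5-.5+190,(v+.5)/2.5-.5+165)
S=lambda u,v:((u+.5)/2.5-.5+150,(v+.5)/2.5-.5+120)
def p(n,a,b): q,e=tri(t,T(*a),s,S(*b));print(n,q.round(1),np.round(e,1));return q
if __name__=='__main__':
    h2=p('tip2',(240,177),(463,303));h1=p('tip1',(163,193),(562,329));h0=p('tip0',(84,211),(664,354))
    p('postR',(304,249),(427,280));p('postL',(75,298),(728,350))
    p('railL',(17,135),(722,465));p('railR',(272,78),(365,380))
    p('trayFR',(270,233),(448,422));
    for c in((113,254),(270,233),(286,338),(127,360)): print('tray',onz(t,T(*c),22).round(1))
    p('gate -y',(765,412),(126,17));p('gate +y',(558,294),(213,155));p('knU',(545,287),(225,170));p('knL',(530,288),(231,234))
    for n,a,b in(('A',(237,247),(287,290)),('B',(95,238),(128,277)),('C',(322,167),(367,206))):
        a=onz(s,S(*a),123);b=onz(s,S(*b),123);print(n,((a+b)/2).round(1),np.linalg.norm(a-b),'dir',np.degrees(np.arctan2(*(b-a)[1::-1])), 'topproj',[np.round((proj(t,x)-[190,165])*2.5) for x in(a,b)])
    for n,c in(('A',(265,300)),):pass
    print('dish',onz(t,T(395,48),58).round(),'jar',onz(t,T(700,145),85).round())
E
python3 m0.py
```

```text
tip2 [614.5 165.4 220.9] [0.5 0.5]
tip1 [595.3 245.8 220.1] [0.6 0.6]
tip0 [574.6 326.8 220.1] [0.4 0.4]
postR [546.2  95.1 148.7] [2.5 2.5]
postL [483.2 350.  152.5] [8.1 8.1]
railL [651.1 404.1 217.5] [4.6 4.6]
railR [720.4 136.5 210.1] [0.8 0.8]
trayFR [571.1 137.8  -3.7] [0. 0.]
tray [540.2 319.3  22. ]
tray [569.5 137.2  22. ]
tray [448.1 115.3  22. ]
tray [418.  298.5  22. ]
gate -y [ 382.1 -400.4  147.5] [1.8 1.8]
gate +y [ 505.1 -181.6  137.3] [2. 2.]
knU [ 511.1 -166.3  129.5] [0.8 0.8]
knL [ 512.8 -163.8   42.7] [0.1 0.1]
A [597.6 -57.6 123. ] 75.3854096881848 dir 74.42033270678112 topproj [array([478., 216.]), array([412., 196.])]
B [ 663.5 -184.8  123. ] 64.15727030720208 dir 68.97040293882107 topproj [array([588., 160.]), array([534., 138.])]
C [459.2 -56.2 123. ] 73.69480240440691 dir 71.23706279798544 topproj [array([473., 343.]), array([410., 320.])]
dish [785.  -2.  58.] jar [ 678. -348.   85.]
```

```bash
cat >> h.py <<'E'
def RT(yaw,tilt=0):
    "tool x toward yaw, tool z down; tilt>0 points the fingers forward (deg)"
    from scipy.spatial.transform import Rotation as Ro
    return Ro.from_euler('z',yaw,degrees=True).as_matrix()@np.diag([1.,-1,-1])@Ro.from_euler('y',tilt,degrees=True).as_matrix()
E
python3 -c "
from h import *
print(RT(0,25).round(2))
goto((400,-150,330),RT(16));goto((420,205,330),RT(13.9))"
```

```text
[[ 0.91  0.    0.42]
 [ 0.   -1.    0.  ]
 [ 0.42  0.   -0.91]]
rows:  [10.958 -8.405 -3.3  ] [-0.001 -0.     0.055]
rows:  [ 15.465 -19.366  -3.287] [-0.001 -0.     0.091]
```

```bash
python3 -m pendant '[[85,3,-1,-3.3,0,0,0],[85,6,-4,-3.3,0,0,0.03],[85,9,-6.5,-3.3,0,0,0.05],[85,11,-8.4,-3.3,0,0,0.05],[85,11,-8.4,-3.3,0,0,0.055],[85,11,-8.4,-3.3,0,0,0.055],[85,11,-8.4,-3.3,0,0,0.055],[85,11,-8.4,-3.3,0,0,0.055],[85,11,-8.4,-3.3,0,0,0.055],[85,11,-8.4,-3.3,0,0,0.055]]'; python3 -c "
from h import *
st();goto((420,205,330),RT(13.9))"
```

```text
time_s: 1.15
eef_pos: [402.8, -146.4, 330.5]
tool_rot: [[0.96, 0.281, 0.001], [0.281, -0.96, 0.002], [0.001, -0.001, -1.0]]
ft_force: [-0.6, -0.6, -0.4]
finger_gap: 0.994
1.15 q [-25.  -12.6  83.7   0.1 108.9  48.7] p [ 402.8 -146.4  330.5] F [-0.6 -0.6 -0.4] gap 0.9942723184011921
[[ 0.96   0.281  0.001]
 [ 0.281 -0.96   0.002]
 [ 0.001 -0.001 -1.   ]]
rows:  [  3.841 -11.079   0.037] [-0.001 -0.001  0.042]
```

```bash
python3 -m pendant '[[85,0.9,-2,0,0,0,0.01],[85,1.9,-5,0,0,0,0.02],[85,2.9,-8,0,0,0,0.03],[85,3.84,-11.08,0.04,0,0,0.042],[85,3.84,-11.08,0.04,0,0,0.042],[85,3.84,-11.08,0.04,0,0,0.042],[85,3.84,-11.08,0.04,0,0,0.042],[85,3.84,-11.08,0.04,0,0,0.042],[85,3.84,-11.08,0.04,0,0,0.042],[85,3.84,-11.08,0.04,0,0,0.042]]'; python3 -c "
from h import *
grab('wrist','w1')"
```

```text
time_s: 2.15
eef_pos: [420.2, 203.9, 329.8]
tool_rot: [[0.971, 0.239, 0.001], [0.239, -0.971, 0.001], [0.001, -0.001, -1.0]]
ft_force: [0.0, 0.2, 0.7]
finger_gap: 1.0
```

View pics/w1.png

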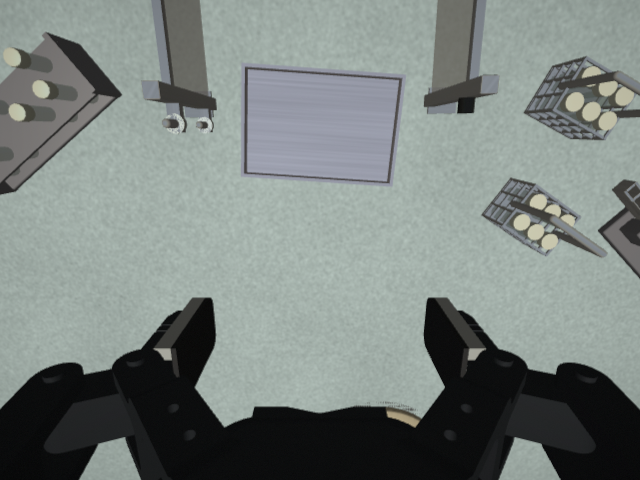

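```bash
python3 -c "
from h import *
w=load('w1')
yaw=np.radians(13.9);R=np.array([[np.cos(yaw),-np.sin(yaw)],[np.sin(yaw),np.cos(yaw)]]);o=np.array([606.4,248.9])
bay=lambda x,y:o+R@[x,y]
for n,x,y,z in(('pinU',-110,135,146),('pinUfoot',-110,135,124),('pinL',-110,135,56),('pinLfoot',-110,135,34),('postLfront',-92,135,165),('postLout',-92,142,165),('postRin',-92,-128,165),('postRout',-92,-142,165)):
  print(n,proj(w,[*bay(x,y),z]).round(1))
im=w['img']
cv2.imwrite('pics/w1c.png',np.vstack([cv2.resize(im[70:140,130:260],None,fx=4,fy=4,interpolation=cv2.INTER_CUBIC),cv2.resize(im[60:130,400:530],None,fx=4,fy=4,interpolation=cv2.INTER_CUBIC)]))
for c in((245,66),(404,75),(391,185),(243,174)): print(onz(w,c,22).round(1))
"
```

```text
pinU [164.  120.3]
pinUfoot [173.9 120.9]
pinL [197.9 122.6]
pinLfoot [204. 123.]
postLfront [151.3  96. ]
postLout [142.6  96. ]
postRin [479.5  95.9]
postRout [497.   95.9]
[539.8 320.9  22. ]
[574.5 140.8  22. ]
[449.3 117.8  22. ]
[418.1 300.8  22. ]
```

View pics/w1c.png

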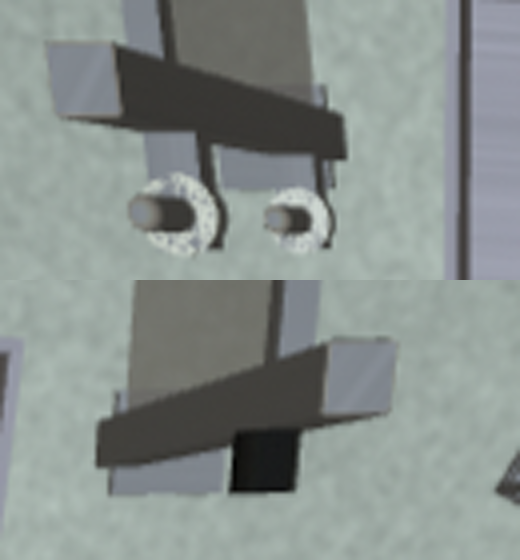

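```bash
cat > fit.py <<'E'
from h import *
from m0 import T,S
from scipy.optimize import least_squares
w=load('w1');t=load('top0');s=load('scene0')
W=[((166,122.5),(-110,135,146)),((199,124.3),(-110,135,56)),((144.1,98.9),(-92,142,165)),((161.2,98.9),(-92,128,165)),((141.7,80.9),(-78,142,165)),((480.9,94.2),(-92,-128,165)),((497.4,92.6),(-92,-142,165)),((499.4,74.9),(-78,-142,165)),((482.2,76.1),(-78,-128,165))]
H=[(T(240,177),S(463,303),-84),(T(163,193),S(562,329),0),(T(84,211),S(664,354),84)]
def B(v,p):
    c,n=np.cos(v[2]),np.sin(v[2]);return np.array([v[0]+c*p[0]-n*p[1],v[1]+n*p[0]+c*p[1],p[2]])
def rw(v): return np.concatenate([(B(v,p)-onz(w,u,p[2]))[:2] for u,p in W])
def rh(v): return np.concatenate([(B(v,(-11,y,222))-tri(t,a,s,b)[0])[:2] for a,b,y in H])
if __name__=='__main__':
    for f in(rw,rh,lambda v:np.r_[rw(v),rh(v)]):
        r=least_squares(f,[606,249,.25]);print(r.x[:2].round(1),np.degrees(r.x[2]).round(2),'rms',np.sqrt(np.mean(r.fun**2)).round(2),r.fun.round(1))
E
python3 fit.py
```

```text
[605.9 249.4] 14.68 rms 0.44 [-0.5  0.5 -0.4  0.1 -0.1  0.2  0.1 -0.   0.4  0.4  0.   0.3 -0.7 -0.9
  0.3 -0.7  0.8  0. ]
[605.5 248.6] 13.9 rms 0.57 [ 0.5 -0.9 -0.5  0.2  0.1  0.7]
[605.8 249.1] 14.59 rms 0.61 [-0.4  0.5 -0.3  0.  -0.1  0.1  0.1 -0.1  0.5  0.4 -0.3  0.2 -1.  -1.
 -0.1 -0.9  0.5 -0.2  1.8 -0.3 -0.2  0.6 -0.6  0.9]
```

```bash
cat >> h.py <<'E'
BAY=np.array([605.8,249.2]);BY=14.6
def bay(x,y,z):
    a=np.radians(BY);c,n=np.cos(a),np.sin(a);return np.array([BAY[0]+c*x-n*y,BAY[1]+n*x+c*y,z])
def tobay(p):
    a=np.radians(BY);c,n=np.cos(a),np.sin(a);d=np.array(p)[:2]-BAY;return np.r_[c*d[0]+n*d[1],-n*d[0]+c*d[1],p[2:]].round(1)
E
python3 -c "
from h import *
goto(bay(-225,0,60),RT(14.6,20));goto(bay(-225,0,8),RT(14.6,20))"
```

```text
rows:  [-1.141  0.114  8.996] [ 0.001  0.348 -0.014]
rows:  [-1.144  0.116 10.73 ] [ 0.001  0.348 -0.014]
```

```bash
python3 -m pendant '[[60,-1.14,0.11,3,0,0.1,-0.014],[60,-1.14,0.11,6,0,0.2,-0.014],[60,-1.14,0.11,9,0,0.3,-0.014],[60,-1.14,0.11,9,0,0.348,-0.014],[60,-1.14,0.11,10.2,0,0.348,-0.014],[60,-1.14,0.11,10.7,0,0.348,-0.014],[60,-1.14,0.11,10.7,0,0.348,-0.014],[60,-1.14,0.11,10.7,0,0.348,-0.014]]';python3 -c "
from h import *
s=st();print(tobay(s['eef_pos']));goto(bay(-195,0,8),RT(14.6,20));goto(bay(-65,0,8),RT(14.6,20))"
```

```text
time_s: 3.0
eef_pos: [385.7, 190.1, 5.0]
tool_rot: [[0.912, 0.249, 0.325], [0.236, -0.968, 0.081], [0.335, 0.003, -0.942]]
ft_force: [-0.3, -1.3, 0.1]
finger_gap: 0.705
3.0 q [ 23.4 -14.2 125.5  -4.1  49.4 101. ] p [385.7 190.1   5. ] F [-0.3 -1.3  0.1] gap 0.7045662332918504
[[ 0.912  0.249  0.325]
 [ 0.236 -0.968  0.081]
 [ 0.335  0.003 -0.942]]
[-227.9   -1.7    5. ]
rows:  [ 1.068 -0.059  0.272] [ 0.004  0.008 -0.002]
rows:  [ 5.151 -0.071  1.723] [ 0.004  0.008 -0.002]
```

```bash
python3 -m pendant '[[60,1.07,-0.06,0.27,0,0,0],[60,1.45,-0.06,0.4,0,0,0],[60,1.8,-0.06,0.53,0,0,0],[60,2.2,-0.06,0.67,0,0,0],[60,2.6,-0.06,0.82,0,0,0],[60,3,-0.06,0.96,0,0,0],[60,3.4,-0.06,1.1,0,0,0],[60,3.8,-0.06,1.25,0,0,0],[60,4.2,-0.06,1.39,0,0,0],[60,4.2,-0.06,1.39,0,0,0]]';python3 -c "
from h import *
s=st();print(tobay(s['eef_pos']));goto(bay(-75,0,8),RT(14.6,20));goto(bay(-55,0,8),RT(14.6,20));grab('top','t1')
d=load('t1')['img'];cv2.imwrite('pics/t1c.png',cv2.resize(d[165:325,190:350],None,fx=3,fy=3))"
```

```text
time_s: 4.0
eef_pos: [516.4, 224.7, 10.8]
tool_rot: [[0.911, 0.248, 0.329], [0.234, -0.969, 0.081], [0.339, 0.003, -0.941]]
ft_force: [1.2, -0.4, 0.0]
finger_gap: 0.703
4.0 q [ 20.9   7.5 104.1  -3.2  48.7  98.2] p [516.4 224.7  10.8] F [ 1.2 -0.4  0. ] gap 0.703393135337498
[[ 0.911  0.248  0.329]
 [ 0.234 -0.969  0.081]
 [ 0.339  0.003 -0.941]]
[-92.7  -1.2  10.8]
rows:  [ 0.522 -0.043  0.289] [ 0.004  0.003 -0.003]
rows:  [ 1.15  -0.046  0.515] [ 0.004  0.003 -0.003]
```

View pics/t1c.png

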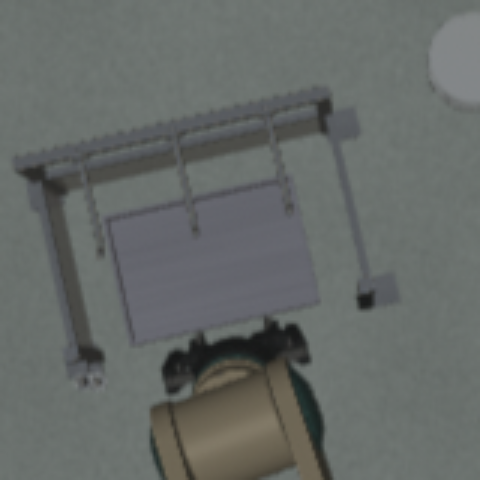

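```bash
python3 -m pendant '[[60,0.3,-0.04,0.1,0,0,0],[60,0.5,-0.04,0.2,0,0,0],[60,0.7,-0.04,0.3,0,0,0],[60,0.9,-0.04,0.35,0,0,0],[60,1.0,-0.04,0.42,0,0,0],[60,1.0,-0.04,0.42,0,0,0]]';python3 -c "
from h import *
s=st();print(tobay(s['eef_pos']));d=grab('top','t2')['img'];cv2.imwrite('pics/t2c.png',cv2.resize(d[165:325,190:350],None,fx=4,fy=4)[:600])"
```

```text
time_s: 4.65
eef_pos: [547.8, 234.0, 10.5]
tool_rot: [[0.911, 0.248, 0.331], [0.234, -0.969, 0.082], [0.341, 0.003, -0.94]]
ft_force: [-1.4, 0.2, 0.4]
finger_gap: 0.699
4.65 q [20.7 12.3 98.7 -3.  49.2 97.8] p [547.8 234.   10.5] F [-1.4  0.2  0.4] gap 0.6988069223211608
[[ 0.911  0.248  0.331]
 [ 0.234 -0.969  0.082]
 [ 0.341  0.003 -0.94 ]]
[-60.   -0.1  10.5]
```

View pics/t2c.png

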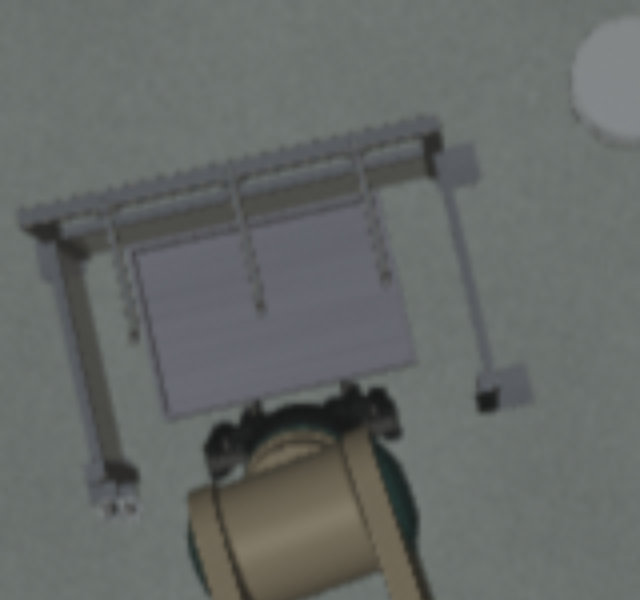

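```bash
python3 -c "
from h import *
d=load('t2')
for u,v in((133,250),(375,197),(415,361),(167,418)): print(tobay(onz(d,((u+.5)/4-.5+190,(v+.5)/4-.5+165),22)))
goto(bay(-50,0,10),RT(14.6,20))"
```

```text
[74.2 93.8 22. ]
[ 72.2 -87.3  22. ]
[-51.9 -88.9  22. ]
[-51.5  96.1  22. ]
rows:  [ 0.327 -0.006  0.115] [ 0.004  0.002 -0.003]
```

```bash
python3 -m pendant '[[60,0.05,0,0.02,0,0,0],[60,0.1,0,0.04,0,0,0],[60,0.15,0,0.05,0,0,0],[60,0.2,0,0.07,0,0,0],[60,0.2,0,0.07,0,0,0]]'
```

```text
time_s: 5.2
eef_pos: [551.5, 234.4, 9.4]
tool_rot: [[0.913, 0.248, 0.324], [0.235, -0.969, 0.079], [0.334, 0.004, -0.943]]
ft_force: [-19.1, -8.5, 14.2]
finger_gap: 0.704
```

```bash
python3 -c "
from h import *
s=st();print(tobay(s['eef_pos']));goto(bay(-170,0,60),RT(14.6,20));goto(bay(-230,0,330),RT(14.6,0))"
```

```text
5.2 q [20.6 13.2 97.8 -3.  49.7 97.7] p [551.5 234.4   9.4] F [-19.1  -8.5  14.2] gap 0.7044722832284561
[[ 0.913  0.248  0.324]
 [ 0.235 -0.969  0.079]
 [ 0.334  0.004 -0.943]]
[-56.3  -0.6   9.4]
rows:  [-3.01   0.003 -2.856] [ 0.005  0.009 -0.003]
rows:  [ -1.891   0.046 -12.008] [ 0.005 -0.34  -0.004]
```

```bash
python3 -m pendant '[[60,-1,0,-0.9,0,0,0],[60,-2,0,-1.9,0,0,0],[60,-3,0,-2.86,0,0,0],[60,-3.2,0,-4.2,0,-0.1,0],[60,-3,0,-6,0,-0.2,0],[60,-2.6,0,-8,0,-0.3,0],[60,-2.2,0,-10,0,-0.34,0],[60,-1.9,0,-12,0,-0.34,0],[60,-1.9,0,-12,0,-0.34,0]]';python3 -c "
from h import *
s=st();goto((420,-110,380),RT(0,0))"
```

```text
time_s: 6.1
eef_pos: [382.9, 192.5, 333.3]
tool_rot: [[0.969, 0.248, 0.005], [0.248, -0.969, -0.002], [0.004, 0.003, -1.0]]
ft_force: [0.2, -0.2, -0.5]
finger_gap: 0.708
6.1 q [ 21.9 -12.7  83.5  -0.2 109.   97.5] p [382.9 192.5 333.3] F [ 0.2 -0.2 -0.5] gap 0.7084031952146952
[[ 0.969  0.248  0.005]
 [ 0.248 -0.969 -0.002]
 [ 0.004  0.003 -1.   ]]
rows:  [-1.291 10.082 -1.528] [ 0.003 -0.005  0.25 ]
```

```bash
python3 -m pendant '[[60,0,1.5,-0.5,0,0,0.08],[60,-0.4,3,-1,0,0,0.15],[60,-0.8,4.5,-1.5,0,0,0.25],[60,-1,6,-1.5,0,0,0.25],[60,-1.2,7.5,-1.5,0,0,0.25],[60,-1.3,9,-1.5,0,0,0.25],[60,-1.3,10,-1.5,0,0,0.25],[60,-1.3,10,-1.5,0,0,0.25]]';python3 -c "
from h import *
s=st();grab('wrist','w2')
im=load('w2')['img'];cv2.imwrite('pics/w2b.png',cv2.resize(im[0:300],(800,375)))"
```

```text
time_s: 6.9
eef_pos: [419.5, -110.8, 378.4]
tool_rot: [[1.0, -0.005, 0.004], [-0.005, -1.0, -0.003], [0.004, 0.003, -1.0]]
ft_force: [-0.4, 0.5, -0.0]
finger_gap: 0.699
6.9 q [-19.6 -10.7  76.6  -0.1 113.8  70.6] p [ 419.5 -110.8  378.4] F [-0.4  0.5 -0. ] gap 0.6985997341558661
[[ 1.    -0.005  0.004]
 [-0.005 -1.    -0.003]
 [ 0.004  0.003 -1.   ]]
```

View pics/w2b.png

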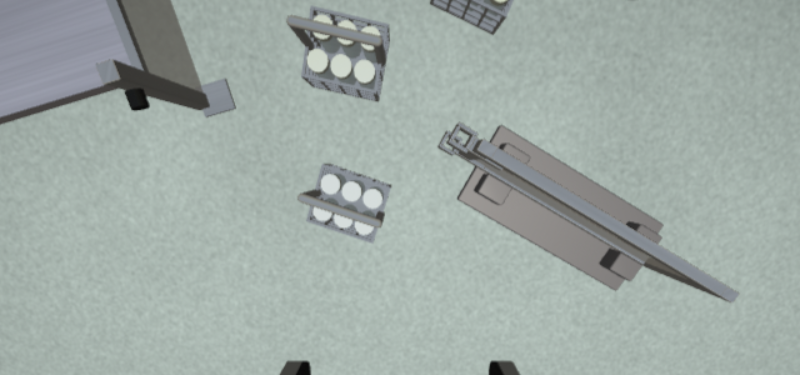

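```bash
python3 -c "
from h import *
w=load('w2')
for n,a,b,z in(('C',(303,197),(381,223),124),('A',(291,20),(383,42),124),('gate',(482,147),(735,295),152),('kn',(462,138),(482,147),132)):
    a=onz(w,np.array(a)/1.25,z);b=onz(w,np.array(b)/1.25,z);print(n,a.round(1),b.round(1),((a+b)/2).round(1),np.linalg.norm(a-b),np.degrees(np.arctan2(*(a-b)[1::-1])))
"
```

```text
C [465.8 -28.8 124. ] [443.1 -96.1 124. ] [454.5 -62.4 124. ] 71.04747320828908 71.3759390432305
A [601.4 -28.  124. ] [585.8 -99.8 124. ] [593.6 -63.9 124. ] 73.48636196595083 77.71072104941854
gate [ 505.4 -177.2  152. ] [ 383.9 -400.3  152. ] [ 444.7 -288.7  152. ] 254.07060851450402 61.42673672854193
kn [ 513.2 -163.9  132. ] [ 506.1 -180.7  132. ] [ 509.7 -172.3  132. ] 18.189248378157785 67.10549124666653
```

```bash
python3 -c "
from h import *
goto((451.3,-76.6,180),RT(71.4));goto((451.3,-76.6,102),RT(71.4))"
```

```text
rows:  [ 1.031 -1.101  6.628] [ 0.005 -0.003 -1.249]
rows:  [ 1.019 -1.106  9.228] [ 0.005 -0.003 -1.249]
```

```bash
python3 -m pendant '[[50,1.03,-1.1,1,0,0,-0.15],[50,1.03,-1.1,2,0,0,-0.3],[50,1.03,-1.1,3,0,0,-0.45],[50,1.03,-1.1,4,0,0,-0.6],[50,1.03,-1.1,5,0,0,-0.75],[50,1.03,-1.1,6,0,0,-0.9],[50,1.03,-1.1,6.6,0,0,-1.05],[50,1.03,-1.1,6.6,0,0,-1.2],[50,1.03,-1.1,6.6,0,0,-1.249],[50,1.03,-1.1,6.6,0,0,-1.249]]'; python3 -c "
from h import *
st();goto((451.3,-76.6,102),RT(71.4));d=grab('wrist','w3')"
```

```text
time_s: 7.95
eef_pos: [451.4, -75.7, 181.2]
tool_rot: [[0.317, 0.948, 0.006], [0.948, -0.317, -0.002], [-0.0, 0.006, -1.0]]
ft_force: [0.2, 0.1, 0.0]
finger_gap: 0.581
7.95 q [-14.1  -7.1  95.9  -0.   91.    4.4] p [451.4 -75.7 181.2] F [0.2 0.1 0. ] gap 0.5812934257389782
[[ 0.317  0.948  0.006]
 [ 0.948 -0.317 -0.002]
 [-0.     0.006 -1.   ]]
rows:  [-0.031 -0.008  2.639] [0.006 0.    0.002]
```

View pics/w3.png

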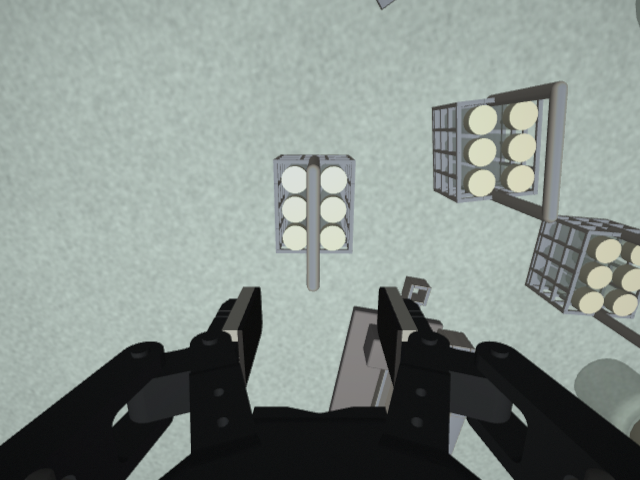

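```bash
python3 -c "
from h import *
w=load('w3')
for n,a,b,z in(('C',(314,157),(313,290),124),('A',(561,84),(549,221),124)):
    a=onz(w,a,z);b=onz(w,b,z);print(n,a.round(1),b.round(1),((a+b)/2).round(1),np.linalg.norm(a-b),np.degrees(np.arctan2(*(a-b)[1::-1])))
c=(onz(w,(314,157),124)+onz(w,(313,290),124))/2
goto((c[0]-18*.312,c[1]-18*.95,102),RT(71.8))
"
```

```text
C [468.3 -20.2 124. ] [442.3 -95.  124. ] [455.3 -57.6 124. ] 79.1660918873512 70.85495289298989
A [601.6 -25.7 124. ] [585.2 -97.4 124. ] [593.4 -61.5 124. ] 73.50307504839782 77.08326285744482
rows:  [ 0.017 -0.082  2.641] [ 0.006  0.    -0.007]
```

```bash
python3 -m pendant '[[50,0.02,-0.08,1.3,0,0,0],[50,0.02,-0.08,2.64,0,0,0.01],[50,0.02,-0.08,2.64,0,0,0.01],[0,0.02,-0.08,2.64,0,0,0.01],[0,0.02,-0.08,2.64,0,0,0.01],[0,0.02,-0.08,2.64,0,0,0.01],[0,0.02,-0.08,2.64,0,0,0.01],[0,0.02,-0.08,2.64,0,0,0.01]]' 60; python3 -c "
from h import *
s=st();p=s['eef_pos']
goto((p[0],p[1],285));goto(bay(-150,84-18,285),RT(104.6));goto(bay(8,84-18,225),RT(104.6));"
```

```text
time_s: 8.8
eef_pos: [451.0, -74.9, 104.5]
tool_rot: [[0.329, 0.944, 0.009], [0.944, -0.329, -0.003], [0.0, 0.01, -1.0]]
ft_force: [-1.5, 0.3, 6.4]
finger_gap: 0.066
8.8 q [-14.   -3.9 101.8  -0.   81.5   5.2] p [451.  -74.9 104.5] F [-1.5  0.3  6.4] gap 0.06615950566746392
[[ 0.329  0.944  0.009]
 [ 0.944 -0.329 -0.003]
 [ 0.     0.01  -1.   ]]
rows:  [ 0.002  0.059 -6.018] [0. 0. 0.]
rows:  [10.95  -3.997 -6.055] [ 0.01   0.003 -0.59 ]
rows:  [13.878  0.36  -4.011] [ 0.01   0.003 -0.59 ]
```

```bash
python3 -m pendant '[[0,0,0,-1,0,0,0],[0,0,0,-2.5,0,0,0],[0,0,0,-4,0,0,0],[0,0,0,-6,0,0,0],[0,1.5,-0.5,-6,0,0,-0.1],[0,3,-1,-6,0,0,-0.2],[0,4.5,-1.5,-6,0,0,-0.3],[0,6,-2,-6,0,0,-0.4],[0,7.5,-2.6,-6,0,0,-0.5],[0,9,-3.2,-6,0,0,-0.59]]'; python3 -c "
from h import *
s=st();goto(bay(-150,84-18,285),RT(104.6));goto(bay(8,84-18,230),RT(104.6));d=grab('scene','s1')"
```

```text
time_s: 9.8
eef_pos: [446.9, 214.1, 284.4]
tool_rot: [[-0.256, 0.967, 0.011], [0.967, 0.256, -0.003], [-0.005, 0.01, -1.0]]
ft_force: [0.8, -0.7, -1.7]
finger_gap: 0.067
9.8 q [ 21.5  -2.5  79.8  -0.4 102.2   6.6] p [446.9 214.1 284.4] F [ 0.8 -0.7 -1.7] gap 0.06722259490286896
[[-0.256  0.967  0.011]
 [ 0.967  0.256 -0.003]
 [-0.005  0.01  -1.   ]]
rows:  [ 1.996  0.427 -0.026] [0.01  0.005 0.004]
rows:  [1.985 5.676 1.859] [0.01  0.005 0.004]
```

View pics/s1.png

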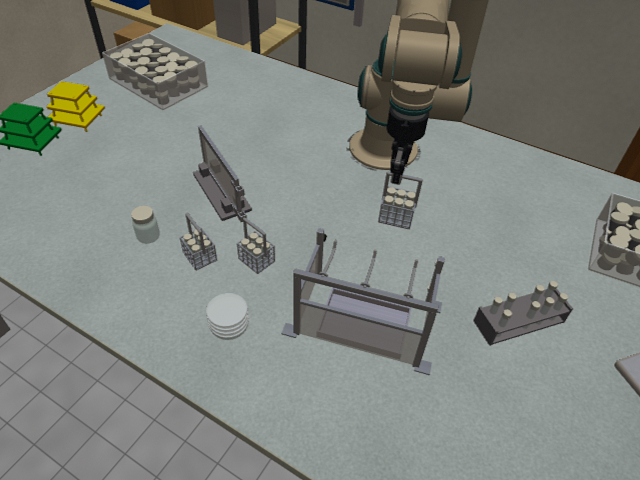

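```bash
python3 -m pendant '[[0,1,0.2,0,0,0,0],[0,2,0.4,0,0,0,0],[0,2,1.4,0.3,0,0,0],[0,2,2.6,0.9,0,0,0],[0,2,3.8,1.5,0,0,0],[0,2,4.8,1.8,0,0,0],[0,1.99,5.5,1.86,0,0,0],[0,1.99,5.74,1.86,0,0,0],[0,1.99,5.74,1.86,0,0,0],[0,1.99,5.74,1.86,0,0,0]]'; python3 -c "
from h import *
s=st();print(tobay(s['eef_pos']));goto(bay(10,84-18,190),RT(104.6));"
```

```text
time_s: 10.85
eef_pos: [595.8, 323.8, 230.5]
tool_rot: [[-0.266, 0.964, 0.01], [0.964, 0.266, 0.002], [-0.001, 0.01, -1.0]]
ft_force: [-0.4, -0.2, -1.8]
finger_gap: 0.064
10.85 q [ 25.5  28.2  50.4  -0.2 100.8  10. ] p [595.8 323.8 230.5] F [-0.4 -0.2 -1.8] gap 0.0639364666246795
[[-0.266  0.964  0.01 ]
 [ 0.964  0.266  0.002]
 [-0.001  0.01  -1.   ]]
[  9.1  74.7 230.5]
rows:  [-0.289  0.013  1.35 ] [0.01  0.001 0.015]
```

```bash
python3 -m pendant '[[0,-0.29,0.02,0,0,0,0],[0,-0.29,0.02,0.5,0,0,0],[0,-0.29,0.02,0.9,0,0,0],[0,-0.29,0.02,1.15,0,0,0],[0,-0.29,0.02,1.25,0,0,0],[0,-0.29,0.02,1.35,0,0,0],[0,-0.29,0.02,1.35,0,0,0]]'; python3 -c "
from h import *
s=st();print(tobay(s['eef_pos']))"
```

```text
time_s: 11.55
eef_pos: [599.2, 315.8, 190.3]
tool_rot: [[-0.266, 0.964, 0.011], [0.964, 0.266, 0.002], [-0.001, 0.011, -1.0]]
ft_force: [-0.0, -0.1, -0.7]
finger_gap: 0.063
11.55 q [24.7 28.4 54.7 -0.1 96.3  9.3] p [599.2 315.8 190.3] F [-0.  -0.1 -0.7] gap 0.0634589810275993
[[-0.266  0.964  0.011]
 [ 0.964  0.266  0.002]
 [-0.001  0.011 -1.   ]]
[ 10.4  66.1 190.3]
```

```bash
python3 -m pendant '[[0,0,0,0.04,0,0,0],[10,0,0,0.04,0,0,0],[20,0,0,0.04,0,0,0],[30,0,0,0.04,0,0,0],[34,0,0,0.04,0,0,0],[34,0,0,-0.5,0,0,0],[34,0,0,-1.5,0,0,0],[34,0,0,-2.7,0,0,0],[34,0,0,-3.3,0,0,0],[34,0,0,-3.3,0,0,0]]'; python3 -c "
from h import *
s=st();print(tobay(s['eef_pos']))
d=grab('wrist','w4')
goto((480,-40,300),RT(77));goto((510,-90,300),RT(77))
a=load('w4')['img'];b=grab('scene','s2')['img'][200:380,270:470]
cv2.imwrite('pics/m4.png',np.hstack([cv2.resize(a,(480,360)),cv2.resize(b,(320,288)) if 0 else cv2.copyMakeBorder(cv2.resize(b,(320,288)),0,72,0,0,0)]))"
```

```text
time_s: 12.55
eef_pos: [598.8, 315.9, 293.6]
tool_rot: [[-0.266, 0.964, 0.017], [0.964, 0.266, 0.005], [0.0, 0.018, -1.0]]
ft_force: [0.7, 0.6, 0.5]
finger_gap: 0.394
12.55 q [ 24.7  28.2  43.3  -0.1 107.5   9.2] p [598.8 315.9 293.6] F [0.7 0.6 0.5] gap 0.3938967677492407
[[-0.266  0.964  0.017]
 [ 0.964  0.266  0.005]
 [ 0.     0.018 -1.   ]]
[ 10.1  66.3 293.6]
rows:  [-10.376  -6.961  -0.407] [ 0.014 -0.003  0.497]
rows:  [-12.249  -6.441  -0.399] [ 0.014 -0.003  0.497]
```

View pics/m4.png

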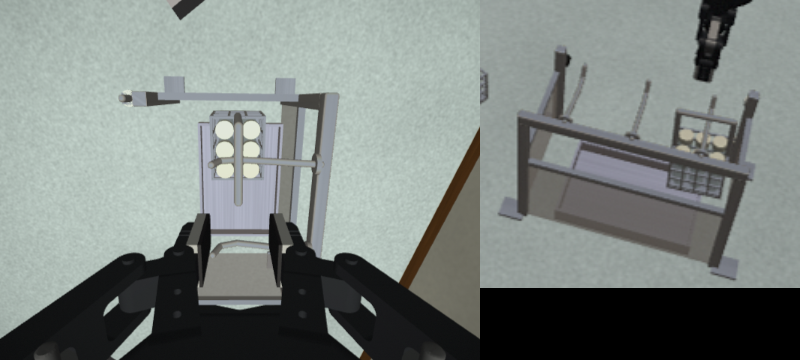

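```bash
cat >> h.py <<'E'
def caps(f,z=66):
    "cream cap groups on the bench right of the bay, top camera"
    d=load(f);im=d['img'].astype(int);m=((im[...,2]-im[...,0]>8)&(im[...,2]>120)).astype(np.uint8)
    m[:, :330]=0;m[:,450:]=0;m[:190]=0;m[330:]=0
    m=cv2.morphologyEx(m,cv2.MORPH_CLOSE,np.ones((7,7)))
    n,l,s,c=cv2.connectedComponentsWithStats(m)
    for i in range(1,n):
        if s[i,4]>60:
            pts=np.argwhere(l==i)[:,::-1].astype(np.float32);print(f,s[i,4],c[i].round(1),onz(d,c[i],z).round(1),cv2.minAreaRect(pts)[1:])
E
python3 -c "
from h import *
grab('top','t3');caps('top0');caps('t2');caps('t3')
goto((589.4,-79.4,294),RT(77.4));goto((589.4,-79.4,180),RT(77.4))"
```

```text
rows:  [-12.611  -3.777  -0.242] [ 0.008 -0.001  0.49 ]
rows:  [-12.607  -3.808   3.558] [ 0.008 -0.001  0.49 ]
```

```bash
sed -i "s/m=((im\[...,2\]-im\[...,0\]>8)&(im\[...,2\]>120))/m=(im[...,2]-im[...,0]>TH)/; s/def caps(f,z=66)/def caps(f,z=66,TH=3)/; s/s\[i,4\]>60/s[i,4]>60/" h.py
python3 -c "
from h import *
im=load('top0')['img'];print(im[215:230:3,405:425:4].tolist()); print(im[300,330].tolist())
for f in('top0','t2','t3'): caps(f)"
```

```text
[[[81, 79, 76], [98, 99, 93], [110, 114, 107], [111, 114, 108], [111, 115, 108]], [[91, 94, 93], [124, 131, 127], [94, 90, 87], [108, 110, 104], [111, 115, 108]], [[84, 84, 82], [96, 99, 96], [121, 127, 123], [114, 119, 116], [87, 86, 82]], [[73, 74, 70], [68, 70, 67], [93, 92, 89], [96, 100, 98], [124, 132, 129]], [[125, 132, 128], [79, 77, 74], [71, 73, 70], [78, 80, 78], [95, 94, 91]]]
[106, 109, 103]
top0 256 [412.2 227.6] [ 662.  -188.3   66. ] ((20.57182502746582, 15.20526123046875), 26.56505012512207)
top0 1159 [431.4 299.7] [ 458.4 -244.8   66. ] ((52.30706787109375, 28.983261108398438), 30.963756561279297)
t2 276 [412.2 227.6] [ 662.1 -188.1   66. ] ((21.913463592529297, 15.20526123046875), 26.56505012512207)
t2 1146 [431.  299.4] [ 459.2 -243.7   66. ] ((50.962947845458984, 28.864608764648438), 30.256441116333008)
t3 262 [412.6 227.6] [ 662.  -189.3   66. ] ((21.466251373291016, 15.205260276794434), 26.56505012512207)
t3 1136 [431.6 299.7] [ 458.2 -245.4   66. ] ((50.012535095214844, 29.19675064086914), 30.068584442138672)
```

```bash
python3 -m pendant '[[50,-1.5,-0.5,-0.2,0,0,0.05],[50,-3,-1,-0.2,0,0,0.1],[50,-4.5,-1.4,-0.2,0,0,0.15],[50,-6,-1.8,-0.2,0,0,0.25],[50,-7.5,-2.3,-0.2,0,0,0.35],[50,-9,-2.7,-0.2,0,0,0.45],[50,-10.5,-3.2,-0.2,0,0,0.49],[50,-12,-3.6,-0.2,0,0,0.49],[50,-12.6,-3.8,-0.2,0,0,0.49],[50,-12.6,-3.8,0,0,0,0.49]]'
```

```text
time_s: 13.7
eef_pos: [588.2, -82.1, 285.0]
tool_rot: [[0.223, 0.975, 0.006], [0.975, -0.223, 0.001], [0.002, 0.006, -1.0]]
ft_force: [0.9, 1.1, -0.1]
finger_gap: 0.586
```

```bash
cat >> h.py <<'E'
def wcaps(f,z=66):
    d=load(f);im=d['img'].astype(int);m=((im[...,2]>170)&(im[...,2]-im[...,0]>8)).astype(np.uint8);m[330:]=0
    m=cv2.morphologyEx(m,cv2.MORPH_OPEN,np.ones((5,5)))
    n,l,s,c=cv2.connectedComponentsWithStats(m);P=[onz(d,x,z)[:2] for i,x in enumerate(c) if i and s[i,4]>150]
    for i in range(1,n):
        if s[i,4]>150: print(f,s[i,4],c[i].round(1),onz(d,c[i],z).round(1))
    return np.array(P)
E
python3 -c "
from h import *
st();grab('wrist','w5');wcaps('w3');wcaps('w5')"
```

```text
13.7 q [-11.6  13.7  62.3   0.1 103.6   1.3] p [588.2 -82.1 285. ] F [ 0.9  1.1 -0.1] gap 0.5864977638294222
[[ 0.223  0.975  0.006]
 [ 0.975 -0.223  0.001]
 [ 0.002  0.006 -1.   ]]
w3 642 [523.4 115.1] [611.4 -42.7  66. ]
w3 651 [482.6 119.6] [584.3 -36.7  66. ]
w3 603 [521.9 147.4] [606.9 -63.8  66. ]
w3 597 [482.  151.9] [579.7 -58.   66. ]
w3 555 [520.4 178.4] [602.3 -85.1  66. ]
w3 553 [481.4 182.6] [575.1 -79.2  66. ]
w3 166 [335.8 215.5] [468.3 -68.9  66. ]
w3 475 [294.9 237.4] [434.1 -75.2  66. ]
w3 486 [332.1 237.7] [460.4 -84.3  66. ]
w3 469 [608.  250.7] [ 656.9 -161.3   66. ]
w3 431 [599.3 277.1] [ 648.3 -181.3   66. ]
w3 328 [631.5 280.2] [ 672.1 -192.1   66. ]
w3 402 [591.2 302.2] [ 639.8 -201.3   66. ]
w3 396 [624.9 304.9] [ 665.2 -212.3   66. ]
w5 237 [397.5 260.7] [ 658.6 -161.5   66. ]
w5 206 [392.8 278.9] [ 650.2 -181.2   66. ]
w5 161 [415.4 283. ] [ 673.5 -191.7   66. ]
```

```bash
sed -i "s/(im\[...,2\]>170)&(im\[...,2\]-im\[...,0\]>8)/im.min(2)>195/" h.py; python3 -c "
from h import *
wcaps('w5')
goto((589.4,-79.4,102),RT(77.6))"
```

```text
w5 5801 [496.1  76.8] [777.9  -1.9  66. ]
w5 272 [304.4 160.6] [585.7 -36.8  66. ]
w5 273 [332.3 160.3] [612.8 -42.6  66. ]
w5 257 [304.7 182.9] [580.9 -58.2  66. ]
w5 259 [332.5 182.4] [608.3 -63.9  66. ]
w5 233 [305.2 204.4] [576.2 -79.7  66. ]
w5 228 [332.5 203.9] [603.7 -85.5  66. ]
rows:  [0.019 0.017 6.05 ] [ 0.003 -0.003 -0.006]
```

```bash
python3 -m pendant '[[50,0.04,0.06,1.5,0,0,0],[50,0.04,0.06,3,0,0,0],[50,0.04,0.06,4.5,0,0,0],[50,0.04,0.06,5.6,0,0,0],[50,0.04,0.06,6.05,0,0,-0.005],[0,0.04,0.06,6.05,0,0,-0.005],[0,0.04,0.06,6.05,0,0,-0.005],[0,0.04,0.06,6.05,0,0,-0.005],[0,0.04,0.06,6.05,0,0,-0.005],[0,0.04,0.06,6.05,0,0,-0.005]]' 60; python3 -c "
from h import *
s=st();p=s['eef_pos']
goto((p[0],p[1],285));goto(bay(-150,0,285),RT(104.6));goto(bay(10,-18,230),RT(104.6));"
```

```text
time_s: 14.75
eef_pos: [592.0, -79.2, 104.7]
tool_rot: [[0.216, 0.976, 0.008], [0.976, -0.216, 0.001], [0.003, 0.008, -1.0]]
ft_force: [-1.4, 1.6, 6.9]
finger_gap: 0.065
14.75 q [-11.2  18.4  77.5   0.2  83.7   1.2] p [592.  -79.2 104.7] F [-1.4  1.6  6.9] gap 0.06518111048501805
[[ 0.216  0.976  0.008]
 [ 0.976 -0.216  0.001]
 [ 0.003  0.008 -1.   ]]
rows:  [ 0.019  0.046 -6.011] [0. 0. 0.]
rows:  [ 8.532 -6.318 -6.032] [ 0.008 -0.001 -0.472]
rows:  [10.418 -1.31  -4.154] [ 0.008 -0.001 -0.472]
```

```bash
python3 -m pendant '[[0,0,0,-1,0,0,0],[0,0,0,-2.5,0,0,0],[0,0,0,-4,0,0,0],[0,0,0,-6,0,0,0],[0,1.2,-0.9,-6,0,0,-0.1],[0,2.5,-1.8,-6,0,0,-0.2],[0,4,-3,-6,0,0,-0.3],[0,5.5,-4.1,-6,0,0,-0.4],[0,7,-5.2,-6,0,0,-0.47],[0,8.5,-6.3,-6,0,0,-0.47]]'; python3 -m pendant '[[0,0,0,0,0,0,0],[0,0,0,0,0,0,0]]'; python3 -c "
from h import *
s=st();print(tobay(s['eef_pos']));goto(bay(-130,-18,250),RT(104.6));goto(bay(10,-18,230),RT(104.6));grab('top','t4');caps('t4')"
```

```text
time_s: 15.75
eef_pos: [469.9, 188.9, 284.7]
tool_rot: [[-0.251, 0.968, 0.009], [0.968, 0.251, 0.002], [-0.001, 0.01, -1.0]]
ft_force: [1.2, 0.4, -2.6]
finger_gap: 0.067
time_s: 15.95
eef_pos: [469.5, 189.8, 285.4]
tool_rot: [[-0.254, 0.967, 0.011], [0.967, 0.254, 0.002], [-0.001, 0.011, -1.0]]
ft_force: [-0.4, -0.3, -1.9]
finger_gap: 0.067
15.95 q [ 17.9  -0.9  78.1  -0.1 102.2   3.2] p [469.5 189.8 285.4] F [-0.4 -0.3 -1.9] gap 0.06741514762150112
[[-0.254  0.967  0.011]
 [ 0.967  0.254  0.002]
 [-0.001  0.011 -1.   ]]
[-146.9  -23.1  285.4]
rows:  [0.169 0.55  1.185] [0.011 0.001 0.002]
rows:  [0.162 5.21  1.901] [0.011 0.001 0.002]
t4 205 [413.8 228.4] [ 659.8 -192.8   66. ] ((19.677398681640625, 15.205260276794434), 26.56505012512207)
t4 1167 [431.4 299.6] [ 458.5 -245.    66. ] ((52.1723747253418, 29.102954864501953), 30.465543746948242)
```

```bash
python3 -m pendant '[[0,0.17,0.5,1,0,0,0],[0,0.16,1.5,1.6,0,0,0],[0,0.16,2.6,1.9,0,0,0],[0,0.16,3.7,1.9,0,0,0],[0,0.16,4.7,1.9,0,0,0],[0,0.16,5.21,1.9,0,0,0],[0,0.16,5.21,1.9,0,0,0],[0,0.16,5.21,1.9,0,0,0],[0,0.16,5.21,1.9,0,0,0]]'; python3 -c "
from h import *
s=st();print(tobay(s['eef_pos']));goto(bay(10,-18,190),RT(104.6));"
```

```text
time_s: 16.9
eef_pos: [620.4, 232.0, 230.0]
tool_rot: [[-0.251, 0.968, 0.01], [0.968, 0.251, 0.002], [-0.001, 0.01, -1.0]]
ft_force: [-0.0, -0.0, -1.8]
finger_gap: 0.067
16.9 q [17.3 25.4 54.2 -0.1 99.8  2.8] p [620.4 232.  230. ] F [-0.  -0.  -1.8] gap 0.0669090046475825
[[-0.251  0.968  0.01 ]
 [ 0.968  0.251  0.002]
 [-0.001  0.01  -1.   ]]
[  9.8 -20.3 230. ]
rows:  [ 0.078 -0.008  1.333] [ 0.01   0.001 -0.001]
```

```bash
python3 -m pendant '[[0,0.08,0,0.3,0,0,0],[0,0.08,0,0.7,0,0,0],[0,0.08,0,1.1,0,0,0],[0,0.08,0,1.3,0,0,0],[0,0.08,0,1.38,0,0,0],[0,0.08,0,1.38,0,0,0]]'; python3 -c "
from h import *
s=st();print(tobay(s['eef_pos']))"; python3 -m pendant '[[10,0,0,0,0,0,0],[20,0,0,0,0,0,0],[30,0,0,0,0,0,0],[34,0,0,0,0,0,0],[34,0,0,-0.5,0,0,0],[34,0,0,-1.5,0,0,0],[34,0,0,-2.7,0,0,0],[34,0,0,-3.3,0,0,0],[34,0,0,-3.3,0,0,0]]';python3 -c "
from h import *
s=st();grab('top','t5');caps('t5');grab('wrist','w6');print(wcaps('w6',150));goto((656,-205,294),RT(68))"
```

```text
time_s: 17.5
eef_pos: [620.4, 234.6, 189.9]
tool_rot: [[-0.251, 0.968, 0.012], [0.968, 0.251, 0.002], [-0.001, 0.012, -1.0]]
ft_force: [-2.3, -1.1, 4.6]
finger_gap: 0.061
17.5 q [17.6 25.9 58.1 -0.1 95.3  3. ] p [620.4 234.6 189.9] F [-2.3 -1.1  4.6] gap 0.06138920380815626
[[-0.251  0.968  0.012]
 [ 0.968  0.251  0.002]
 [-0.001  0.012 -1.   ]]
[ 10.4 -17.8 189.9]
time_s: 18.4
eef_pos: [620.0, 234.6, 294.3]
tool_rot: [[-0.251, 0.968, 0.02], [0.968, 0.251, 0.005], [-0.0, 0.021, -1.0]]
ft_force: [-0.7, 0.5, 0.0]
finger_gap: 0.396
18.4 q [ 17.6  25.3  47.   -0.1 106.5   3. ] p [620.  234.6 294.3] F [-0.7  0.5  0. ] gap 0.3964705511423045
[[-0.251  0.968  0.02 ]
 [ 0.968  0.251  0.005]
 [-0.     0.021 -1.   ]]
t5 267 [412.3 227.6] [ 662.  -188.4   66. ] ((20.79787826538086, 15.227017402648926), 21.801406860351562)
t5 1161 [431.4 299.7] [ 458.4 -245.    66. ] ((51.970550537109375, 29.14815902709961), 29.744882583618164)
w6 612 [296.6  55.2] [575.7 350.3 150. ]
w6 587 [336.2  54.9] [603.2 357.7 150. ]
w6 463 [297.5  90.9] [581.9 327.2 150. ]
w6 418 [336.6  90.8] [609.7 334.6 150. ]
w6 537 [298.5 119.8] [587.4 307.8 150. ]
w6 506 [336.2 119.5] [614.8 315.1 150. ]
w6 467 [299.2 172.4] [597.2 269.8 150. ]
w6 430 [335.6 172. ] [624.7 277.2 150. ]
w6 416 [299.5 199.5] [602.5 249.  150. ]
w6 373 [335.4 199. ] [630.2 256.6 150. ]
w6 335 [334.5 227.5] [635.8 233.5 150. ]
w6 343 [300.4 228. ] [608.8 226.2 150. ]
[[575.688 350.275]
 [603.159 357.688]
 [581.943 327.237]
 [609.744 334.583]
 [587.369 307.758]
 [614.819 315.117]
 [597.167 269.827]
 [624.738 277.234]
 [602.475 249.015]
 [630.23  256.588]
 [635.781 233.539]
 [608.779 226.237]]
rows:  [-14.484  -2.485  -0.196] [ 0.012 -0.003  0.638]
```

```bash
python3 -m pendant '[[50,-1.5,-0.3,0,0,0,0.05],[50,-3,-0.6,0,0,0,0.1],[50,-4.5,-0.9,0,0,0,0.2],[50,-6,-1.2,0,0,0,0.3],[50,-7.5,-1.4,0,0,0,0.4],[50,-9,-1.7,0,0,0,0.5],[50,-10.5,-1.9,0,0,0,0.6],[50,-12,-2.2,0,0,0,0.64],[50,-13.5,-2.4,-0.1,0,0,0.64],[50,-14.4,-2.5,-0.1,0,0,0.65]]';  python3 -m pendant '[[50,0,0,0,0,0,0],[50,0,0,0,0,0,0]]';python3 -c "
from h import *
st();grab('wrist','w7');wcaps('w7');goto((654.5,-204,102),RT(67))"
```

```text
time_s: 19.5
eef_pos: [654.2, -206.1, 288.7]
tool_rot: [[0.389, 0.921, 0.009], [0.921, -0.389, 0.003], [0.006, 0.007, -1.0]]
ft_force: [-0.5, 0.3, 0.0]
finger_gap: 0.586
time_s: 19.7
eef_pos: [653.7, -206.4, 285.9]
tool_rot: [[0.39, 0.921, 0.005], [0.921, -0.39, 0.005], [0.006, 0.002, -1.0]]
ft_force: [-0.7, -1.2, 0.2]
finger_gap: 0.584
19.7 q [-20.8  30.5  41.1   0.4 108.3   2.3] p [ 653.7 -206.4  285.9] F [-0.7 -1.2  0.2] gap 0.5841355230413272
[[ 0.39   0.921  0.005]
 [ 0.921 -0.39   0.005]
 [ 0.006  0.002 -1.   ]]
w7 280 [305.4 163.1] [ 658.9 -162.8   66. ]
w7 276 [333.5 163.3] [ 684.5 -173.8   66. ]
w7 259 [305.5 185. ] [ 650.3 -182.8   66. ]
w7 264 [333.2 185.3] [ 676. -194.   66.]
w7 243 [305.8 206.2] [ 641.9 -202.9   66. ]
w7 235 [332.8 206.4] [ 667.4 -213.9   66. ]
rows:  [ 0.008 -0.021  6.159] [ 0.004 -0.007  0.003]
```

```bash
python3 -m pendant '[[50,0.07,0.06,1.5,0,0,0],[50,0.07,0.06,3,0,0,0],[50,0.07,0.06,4.5,0,0,0],[50,0.07,0.06,5.6,0,0,0],[50,0.07,0.06,6.16,0,0,0],[0,0.07,0.06,6.16,0,0,0],[0,0.07,0.06,6.16,0,0,0],[0,0.07,0.06,6.16,0,0,0],[0,0.07,0.06,6.16,0,0,0],[0,0.07,0.06,6.16,0,0,0]]' 60; python3 -c "
from h import *
s=st();p=s['eef_pos']
goto((p[0],p[1],285));goto((530,0,285),RT(90));goto(bay(-140,-102,285),RT(104.6))"
```

```text
time_s: 20.75
eef_pos: [658.7, -203.5, 105.3]
tool_rot: [[0.388, 0.921, 0.01], [0.922, -0.388, 0.003], [0.007, 0.008, -1.0]]
ft_force: [-0.2, 2.0, 6.4]
finger_gap: 0.065
20.75 q [-20.4  33.   58.2   0.4  88.3   2.4] p [ 658.7 -203.5  105.3] F [-0.2  2.   6.4] gap 0.0652720260775952
[[ 0.388  0.921  0.01 ]
 [ 0.922 -0.388  0.003]
 [ 0.007  0.008 -1.   ]]
rows:  [ 0.042  0.05  -5.988] [0. 0. 0.]
rows:  [ 4.629 -6.537 -6.011] [ 0.01  -0.005 -0.399]
rows:  [ 7.728 -9.071 -6.011] [ 0.01  -0.004 -0.654]
```

```bash
python3 -m pendant '[[0,0,0,-1,0,0,0],[0,0,0,-2.5,0,0,0],[0,0,0,-4,0,0,0],[0,0,0,-6.1,0,0,0],[0,1,-1.4,-6.1,0,0,-0.1],[0,2,-2.8,-6.1,0,0,-0.2],[0,3,-4.2,-6.1,0,0,-0.3],[0,4,-5.6,-6.1,0,0,-0.38],[0,4.6,-6.5,-6.1,0,0,-0.4],[0,5.6,-7.5,-6.1,0,0,-0.5]]'; python3 -c "
from h import *
s=st();print(tobay(s['eef_pos']));goto(bay(-140,-102,285),RT(104.6))"
```

```text
time_s: 21.75
eef_pos: [513.3, 39.1, 288.6]
tool_rot: [[-0.102, 0.995, 0.012], [0.995, 0.102, 0.003], [0.002, 0.012, -1.0]]
ft_force: [1.2, 1.0, -1.6]
finger_gap: 0.068
21.75 q [  0.1   0.4  76.4   0.2 102.5  -5.7] p [513.3  39.1 288.6] F [ 1.2  1.  -1.6] gap 0.06829267450773038
[[-0.102  0.995  0.012]
 [ 0.995  0.102  0.003]
 [ 0.002  0.012 -1.   ]]
[-142.5 -180.   288.6]
rows:  [ 2.583 -0.313  0.122] [ 0.013 -0.001 -0.152]
```

```bash
python3 -m pendant '[[0,1.2,-0.15,0.1,0,0,-0.07],[0,2.3,-0.25,0.1,0,0,-0.14],[0,2.58,-0.31,0.12,0,0,-0.152],[0,2.58,-0.31,0.12,0,0,-0.152],[0,2.58,-0.31,0.12,0,0,-0.152]]'; python3 -c "
from h import *
s=st();print(tobay(s['eef_pos']));goto(bay(-100,-102,230),RT(104.6));goto(bay(10,-102,230),RT(104.6))"
```

```text
time_s: 22.25
eef_pos: [496.4, 114.4, 285.3]
tool_rot: [[-0.25, 0.968, 0.013], [0.968, 0.25, 0.003], [-0.001, 0.013, -1.0]]
ft_force: [-0.8, 0.0, -1.7]
finger_gap: 0.069
22.25 q [  8.8  -0.5  77.7   0.  102.1  -5.7] p [496.4 114.4 285.3] F [-0.8  0.  -1.7] gap 0.06896454392348411
[[-0.25   0.968  0.013]
 [ 0.968  0.25   0.003]
 [-0.001  0.013 -1.   ]]
[-139.9 -102.9  285.3]
rows:  [0.034 1.305 1.86 ] [ 0.013  0.001 -0.002]
rows:  [0.04  4.971 1.908] [ 0.013  0.001 -0.002]
```

```bash
python3 -m pendant '[[0,0.03,1,0,0,0,0],[0,0.03,2,0,0,0,0],[0,0.03,3,0,0,0,0],[0,0.04,4,0,0,0,0],[0,0.04,4.7,0,0,0,0],[0,0.04,4.98,0,0,0,0],[0,0.04,4.98,0.3,0,0,0],[0,0.04,4.98,1,0,0,0],[0,0.04,4.98,1.7,0,0,0],[0,0.04,4.98,1.7,0,0,0]]'; python3 -c "
from h import *
s=st();print(tobay(s['eef_pos']));goto(bay(10,-102,190),RT(104.6))"
```

```text
time_s: 23.25
eef_pos: [640.5, 151.3, 232.0]
tool_rot: [[-0.248, 0.969, 0.006], [0.969, 0.248, 0.001], [-0.0, 0.007, -1.0]]
ft_force: [-0.6, -0.1, -2.2]
finger_gap: 0.067
23.25 q [ 10.1  24.8  54.7   0.  100.1  -4.3] p [640.5 151.3 232. ] F [-0.6 -0.1 -2.2] gap 0.06662745301951593
[[-0.248  0.969  0.006]
 [ 0.969  0.248  0.001]
 [-0.     0.007 -1.   ]]
[   9.  -103.5  232. ]
rows:  [0.05  0.025 1.401] [ 0.007  0.    -0.004]
```

```bash
python3 -m pendant '[[0,0.05,0.03,0.3,0,0,0],[0,0.05,0.03,0.7,0,0,0],[0,0.05,0.03,1.1,0,0,0],[0,0.05,0.03,1.3,0,0,0],[0,0.05,0.03,1.4,0,0,0],[0,0.05,0.03,1.4,0,0,0]]'; python3 -c "
from h import *
s=st();print(tobay(s['eef_pos']))"; python3 -m pendant '[[10,0,0,0,0,0,0],[20,0,0,0,0,0,0],[30,0,0,0,0,0,0],[34,0,0,0,0,0,0],[34,0,0,-0.5,0,0,0],[34,0,0,-1.5,0,0,0],[34,0,0,-2.7,0,0,0],[34,0,0,-3.3,0,0,0],[34,0,0,-3.3,0,0,0],[34,0,0,-3.3,0,0,0]]';python3 -c "
from h import *
s=st();grab('wrist','w8');wcaps('w8',150)
print([bay(10,y,0).round(1) for y in(84,0,-84)])
goto((560,0,330),RT(61.4));goto((400,-250,330),RT(61.4))"
```

```text
time_s: 23.85
eef_pos: [641.7, 153.1, 191.8]
tool_rot: [[-0.248, 0.969, 0.009], [0.969, 0.248, 0.002], [-0.001, 0.009, -1.0]]
ft_force: [-2.1, -1.7, 3.8]
finger_gap: 0.064
23.85 q [10.2 25.4 58.5  0.  95.6 -4.2] p [641.7 153.1 191.8] F [-2.1 -1.7  3.8] gap 0.06441106934694675
[[-0.248  0.969  0.009]
 [ 0.969  0.248  0.002]
 [-0.001  0.009 -1.   ]]
[  10.5 -102.1  191.8]
time_s: 24.85
eef_pos: [640.8, 152.9, 290.7]
tool_rot: [[-0.248, 0.969, 0.009], [0.969, 0.248, 0.002], [-0.001, 0.009, -1.0]]
ft_force: [-0.2, 0.1, -1.4]
finger_gap: 0.399
24.85 q [ 10.2  25.1  47.7  -0.  106.6  -4.2] p [640.8 152.9 290.7] F [-0.2  0.1 -1.4] gap 0.39912208252671216
[[-0.248  0.969  0.009]
 [ 0.969  0.248  0.002]
 [-0.001  0.009 -1.   ]]
w8 602 [337.4  50.9] [623.9 278.5 150. ]
w8 618 [297.6  52. ] [596.5 270.7 150. ]
w8 400 [298.8  89. ] [603.1 247.  150. ]
w8 357 [338.   88.6] [630.9 254.5 150. ]
w8 533 [337.9 116. ] [635.9 236.  150. ]
w8 545 [300.2 117. ] [608.6 228.2 150. ]
w8 446 [328.3 168.2] [638.8 196.8 150. ]
w8 376 [359.  189.5] [666.6 186.8 150. ]
w8 393 [312.8 191. ] [631.4 176.6 150. ]
w8 284 [327.7 232.2] [651.6 146.5 150. ]
[array([594.3, 333. ,   0. ]), array([615.5, 251.7,   0. ]), array([636.7, 170.4,   0. ])]
rows:  [-4.27  -3.855 -1.38 ] [ 0.007 -0.002  0.75 ]
rows:  [-11.02  -11.089  -1.426] [ 0.007 -0.002  0.75 ]
```

View pics/w8.png

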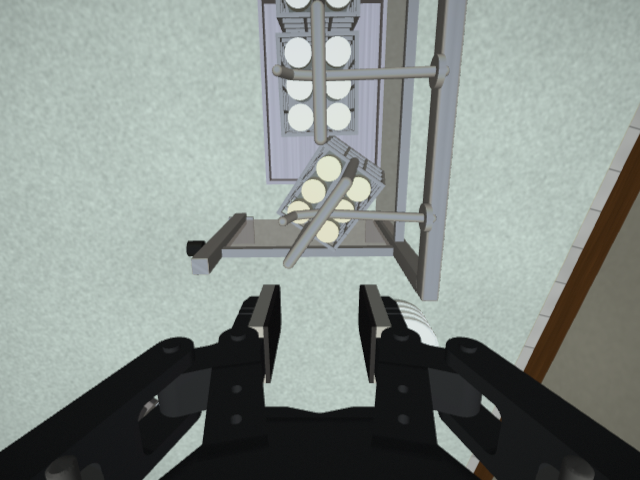

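```bash
python3 -m pendant '[[34,0,0,0,0,0,0],[34,0,0,0,0,0,0],[34,0,0,0,0,0,0],[34,0,0,0,0,0,0],[34,0,0,0,0,0,0],[34,0,0,0,0,0,0],[34,0,0,0,0,0,0],[34,0,0,0,0,0,0]]';python3 -c "
from h import *
w=load('w8')
for z in(207,214): print([tobay(onz(w,u,z)) for u in((291,263),(355,165))])
grab('wrist','w9');wcaps('w9',150)
im=load('w9')['img'][100:300,200:460];sc=grab('scene','s3')['img'][210:370,280:450]
cv2.imwrite('pics/m9.png',np.hstack([cv2.resize(im,(520,400)),cv2.resize(sc,(425,400))])[:,:800] if 0 else np.hstack([cv2.resize(im,(390,300)),cv2.resize(sc,(400,376))[:300]]))"
```

```text
time_s: 25.7
eef_pos: [640.5, 152.9, 289.4]
tool_rot: [[-0.248, 0.969, 0.007], [0.969, 0.248, 0.001], [-0.001, 0.007, -1.0]]
ft_force: [-0.4, 0.1, 0.2]
finger_gap: 0.399
[array([  -8.1, -116.1,  207. ]), array([ 33.3, -51.3, 207. ])]
[array([  -7.6, -113.4,  214. ]), array([ 32.6, -50.7, 214. ])]
w9 632 [299.1  49.9] [596.8 271.9 150. ]
w9 592 [339.3  51.9] [624.8 277.9 150. ]
w9 370 [298.5  88. ] [602.2 247.4 150. ]
w9 385 [337.6  89.1] [630.1 253.8 150. ]
w9 555 [297.9 115.3] [606.2 228.9 150. ]
w9 513 [335.9 116.9] [633.9 234.8 150. ]
w9 470 [314.  169.5] [627.6 193.1 150. ]
w9 442 [296.4 191.8] [618.4 172.8 150. ]
w9 304 [277.5 211.3] [607.3 153.7 150. ]
```

View pics/m9.png

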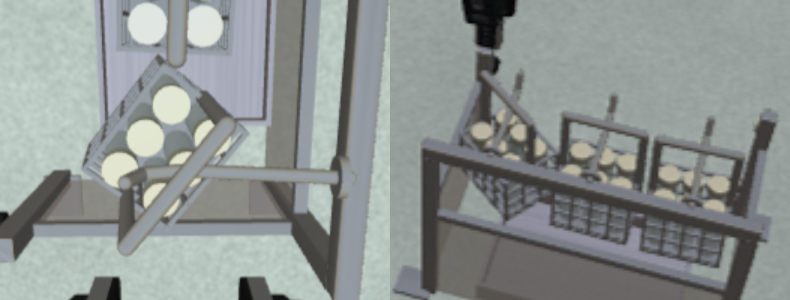

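```bash
R='[[34,0,0,0,0,0,0],[34,0,0,0,0,0,0],[34,0,0,0,0,0,0],[34,0,0,0,0,0,0],[34,0,0,0,0,0,0],[34,0,0,0,0,0,0],[34,0,0,0,0,0,0],[34,0,0,0,0,0,0],[34,0,0,0,0,0,0],[34,0,0,0,0,0,0]]'; 
python3 -m pendant '[[34,0,0,0,0,0,0],[34,0,0,0,0,0,0],[34,0,0,0,0,0,0],[34,0,0,0,0,0,0],[34,0,0,0,0,0,0],[34,0,0,0,0,0,0],[34,0,0,0,0,0,0],[34,0,0,0,0,0,0],[34,0,0,0,0,0,0],[34,0,0,0,0,0,0]]' >/dev/null
python3 -c "
from h import *
grab('wrist','w10');wcaps('w10',150)"
python3 -m pendant '[[34,0,0,0,0,0,0],[34,0,0,0,0,0,0],[34,0,0,0,0,0,0],[34,0,0,0,0,0,0],[34,0,0,0,0,0,0],[34,0,0,0,0,0,0],[34,0,0,0,0,0,0],[34,0,0,0,0,0,0],[34,0,0,0,0,0,0],[34,0,0,0,0,0,0]]' >/dev/null
python3 -c "
from h import *
grab('wrist','w11');wcaps('w11',150)"
```

```text
w10 619 [298.3  53.2] [596.8 269.7 150. ]
w10 602 [338.3  52.4] [624.1 277.4 150. ]
w10 447 [299.5  89.5] [603.2 246.6 150. ]
w10 390 [338.6  89.1] [630.8 253.9 150. ]
w10 549 [300.8 118.3] [608.8 227.3 150. ]
w10 524 [338.6 117.5] [636.  234.9 150. ]
w10 466 [321.3 169.5] [633.1 194.6 150. ]
w10 270 [355.1 190.3] [663.  185.4 150. ]
w10 432 [306.6 192.9] [626.4 173.9 150. ]
w10 204 [325.1 235.2] [649.5 143.8 150. ]
w11 620 [298.3  53.4] [596.7 269.6 150. ]
w11 593 [338.   51.7] [623.9 277.8 150. ]
w11 437 [299.9  89.6] [603.5 246.6 150. ]
w11 379 [339.   88.6] [631.  254.3 150. ]
w11 547 [301.8 118.4] [609.5 227.5 150. ]
w11 521 [339.6 116.6] [636.6 235.7 150. ]
w11 469 [324.5 169.5] [635.5 195.2 150. ]
w11 424 [308.7 192.1] [627.9 175.  150. ]
w11 291 [356.7 191.8] [664.6 184.6 150. ]
w11 217 [324.8 234.9] [649.1 144.  150. ]
```

```bash
for i in 1 2 3; do
python3 -m pendant '[[34,0,0,0,0,0,0],[34,0,0,0,0,0,0],[34,0,0,0,0,0,0],[34,0,0,0,0,0,0],[34,0,0,0,0,0,0],[34,0,0,0,0,0,0],[34,0,0,0,0,0,0],[34,0,0,0,0,0,0],[34,0,0,0,0,0,0],[34,0,0,0,0,0,0]]' >/dev/null; done
python3 -c "
from h import *
grab('wrist','w12');wcaps('w12',150)
im=load('w12')['img'][100:300,200:460];sc=grab('scene','s4')['img'][210:370,280:450]
cv2.imwrite('pics/m12.png',np.hstack([cv2.resize(im,(390,300)),cv2.resize(sc,(400,376))[:300]]))"
```

```text
w12 620 [298.4  53.1] [596.7 269.8 150. ]
w12 596 [338.1  51.9] [624.  277.6 150. ]
w12 439 [299.7  89.4] [603.3 246.7 150. ]
w12 389 [338.8  89. ] [630.9 254.1 150. ]
w12 550 [301.  118.1] [608.9 227.5 150. ]
w12 536 [338.9 117. ] [636.1 235.3 150. ]
w12 466 [321.4 169.3] [633.1 194.7 150. ]
w12 430 [305.8 192. ] [625.6 174.5 150. ]
w12 222 [354.9 192.3] [663.3 183.9 150. ]
w12 172 [323.6 235.2] [648.2 143.5 150. ]
```

View pics/m12.png

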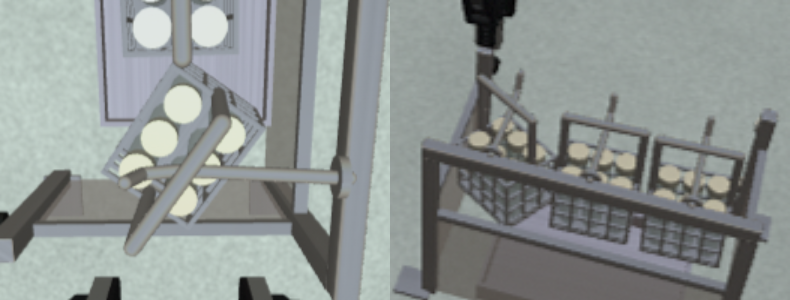

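```bash
python3 -m pendant '[[45,-1,-0.5,-1,0,0,0.1],[45,-2,-1.5,-1.4,0,0,0.2],[45,-3.2,-2.7,-1.4,0,0,0.3],[45,-4.3,-3.9,-1.4,0,0,0.4],[45,-5.5,-5.1,-1.4,0,0,0.5],[45,-6.6,-6.3,-1.4,0,0,0.6],[45,-7.7,-7.5,-1.4,0,0,0.7],[45,-8.9,-8.8,-1.4,0,0,0.75],[45,-10,-10,-1.4,0,0,0.75],[45,-11,-11,-1.4,0,0,0.75]]';python3 -m pendant '[[45,0,0,0,0,0,0]]'; python3 -c "
from h import *
st();goto((444.7,-288.7,200),RT(61.4));goto((444.7,-288.7,127),RT(61.4));grab('wrist','w13')"
```

```text
time_s: 32.0
eef_pos: [400.8, -250.3, 329.7]
tool_rot: [[0.479, 0.878, 0.008], [0.878, -0.479, 0.0], [0.004, 0.006, -1.0]]
ft_force: [1.0, 0.1, -0.6]
finger_gap: 0.526
time_s: 32.1
eef_pos: [398.4, -253.7, 329.7]
tool_rot: [[0.485, 0.875, 0.007], [0.875, -0.485, -0.001], [0.003, 0.007, -1.0]]
ft_force: [0.2, 0.5, 0.8]
finger_gap: 0.528
32.1 q [-37.1  -5.8  77.8   0.2 107.7  -8. ] p [ 398.4 -253.7  329.7] F [0.2 0.5 0.8] gap 0.5283910459923917
[[ 0.485  0.875  0.007]
 [ 0.875 -0.485 -0.001]
 [ 0.003  0.007 -1.   ]]
rows:  [-0.285  1.887  4.335] [ 0.007 -0.003 -0.007]
rows:  [-0.292  1.871  6.768] [ 0.007 -0.003 -0.007]
```

```bash
python3 -m pendant '[[45,-0.28,1.2,1,0.007,-0.003,-0.007],[45,-0.28,1.89,2.5,0.007,-0.003,-0.007],[45,-0.28,1.89,4.3,0.007,-0.003,-0.007],[45,-0.28,1.88,5.5,0.007,-0.003,-0.007],[45,-0.29,1.87,6.5,0.007,-0.003,-0.007],[45,-0.29,1.87,6.77,0.007,-0.003,-0.007],[45,-0.29,1.87,6.77,0.007,-0.003,-0.007]]';python3 -c "
from h import *
st();goto((444.7,-288.7,127),RT(61.4))"
```

```text
time_s: 32.85
eef_pos: [446.2, -285.8, 126.7]
tool_rot: [[0.476, 0.88, -0.001], [0.88, -0.476, 0.002], [0.001, -0.002, -1.0]]
ft_force: [0.4, -0.9, 1.4]
finger_gap: 0.522
32.85 q [-36.7   7.2  87.8   0.1  85.1  -8.2] p [ 446.2 -285.8  126.7] F [ 0.4 -0.9  1.4] gap 0.5224653243526337
[[ 0.476  0.88  -0.001]
 [ 0.88  -0.476  0.002]
 [ 0.001 -0.002 -1.   ]]
rows:  [-0.109  0.    -0.012] [-0.002 -0.001  0.003]
```

Close at higher force and lift a little.

```bash
python3 -m pendant '[[0,-0.1,0,0,0,0,0],[0,-0.1,0,0,0,0,0],[0,-0.1,0,0,0,0,0],[0,-0.1,0,0,0,0,0],[0,-0.1,0,0,0,0,0],[0,-0.1,0,0,0,0,0]]' 100;python3 -c "
from h import *
st()";python3 -m pendant '[[0,0,0,-0.5,0,0,0],[0,0,0,-1,0,0,0],[0,0,0,-2,0,0,0],[0,0,0,-3,0,0,0],[0,0,0,-4,0,0,0],[0,0,0,-5.6,0,0,0],[0,0,0,-5.6,0,0,0],[0,0,0,-5.6,0,0,0]]';python3 -c "
from h import *
st();goto((400,-150,295),RT(75));goto((400,0,295),RT(85));goto((440,130,295),RT(98));goto(bay(-170,-7,295),RT(102.6))"
```

```text
time_s: 33.45
eef_pos: [445.3, -288.9, 129.0]
tool_rot: [[0.477, 0.879, 0.001], [0.879, -0.477, 0.0], [0.001, 0.001, -1.0]]
ft_force: [-1.4, 0.9, 6.3]
finger_gap: 0.093
33.45 q [-37.    7.1  87.7   0.1  85.2  -8.5] p [ 445.3 -288.9  129. ] F [-1.4  0.9  6.3] gap 0.09279574588420214
[[ 0.477  0.879  0.001]
 [ 0.879 -0.477  0.   ]
 [ 0.001  0.001 -1.   ]]
time_s: 34.25
eef_pos: [445.4, -289.2, 298.5]
tool_rot: [[0.477, 0.879, 0.004], [0.879, -0.477, -0.001], [0.0, 0.004, -1.0]]
ft_force: [-0.9, -0.9, -4.6]
finger_gap: 0.093
34.25 q [-37.    3.5  72.1   0.1 104.1  -8.5] p [ 445.4 -289.2  298.5] F [-0.9 -0.9 -4.6] gap 0.0930927496640606
[[ 0.477  0.879  0.004]
 [ 0.879 -0.477 -0.001]
 [ 0.     0.004 -1.   ]]
rows:  [ 3.357 -3.542  0.103] [ 0.004 -0.    -0.235]
rows:  [ 7.753 -5.924  0.096] [ 0.004  0.    -0.409]
rows:  [12.198 -6.817  0.095] [ 0.004  0.001 -0.636]
rows:  [14.285 -7.833  0.092] [ 0.004  0.001 -0.717]
```

```bash
python3 -m pendant '[[0,1.1,-1.2,0,0,0,-0.08],[0,2.2,-2.4,0,0,0,-0.16],[0,3.3,-3.5,0,0,0,-0.23],[0,4.7,-4.3,0,0,0,-0.29],[0,6.2,-5.1,0,0,0,-0.35],[0,7.7,-5.9,0,0,0,-0.41],[0,9.2,-6.2,0,0,0,-0.48],[0,10.7,-6.5,0,0,0,-0.56],[0,12.2,-6.8,0,0,0,-0.64],[0,12.8,-7.0,0,0,0,-0.68]]';python3 -m pendant '[[0,0,0,0,0,0,0],[0,0,0,0,0,0,0]]';python3 -c "
from h import *
s=st();print(tobay(s['eef_pos']));goto(bay(-150,-7,295),RT(102.6));goto(bay(-150,-7,173),RT(102.6))"
```

```text
time_s: 35.25
eef_pos: [443.4, 151.7, 295.2]
tool_rot: [[-0.188, 0.982, -0.001], [0.982, 0.188, -0.002], [-0.001, -0.001, -1.0]]
ft_force: [-0.6, -0.2, -4.0]
finger_gap: 0.096
time_s: 35.45
eef_pos: [442.7, 151.6, 293.0]
tool_rot: [[-0.189, 0.982, -0.005], [0.982, 0.189, -0.003], [-0.002, -0.005, -1.0]]
ft_force: [-0.6, 0.2, -4.4]
finger_gap: 0.093
35.45 q [ 14.4  -6.4  82.5  -0.1 104.2   3.5] p [442.7 151.6 293. ] F [-0.6  0.2 -4.4] gap 0.09296669325627158
[[-0.189  0.982 -0.005]
 [ 0.982  0.189 -0.003]
 [-0.002 -0.005 -1.   ]]
[-182.4  -53.3  293. ]
rows:  [ 1.611  0.978 -0.076] [-0.005  0.002 -0.03 ]
rows:  [1.619 0.999 3.991] [-0.005  0.002 -0.03 ]
```

```bash
python3 -m pendant '[[0,0.8,0.5,0,-0.005,0.002,-0.015],[0,1.61,0.98,0,-0.005,0.002,-0.03],[0,1.61,0.98,1,-0.005,0.002,-0.03],[0,1.61,0.98,2,-0.005,0.002,-0.03],[0,1.61,0.99,3,-0.005,0.002,-0.03],[0,1.62,1,3.99,-0.005,0.002,-0.03],[0,1.62,1,3.99,-0.005,0.002,-0.03],[0,1.62,1,3.99,-0.005,0.002,-0.03]]';python3 -m pendant '[[0,0,0,0,0,0,0],[0,0,0,0,0,0,0]]';python3 -c "
from h import *
s=st();print(tobay(s['eef_pos']));d=grab('wrist','w14')
R=np.array(s['tool_rot']);P=np.array(s['eef_pos'])
k=lambda zg:P+R@np.array([142,0,117-zg])
for zg in(120,100,30,10): print('knuckle z',zg,k(zg).round(1),tobay(k(zg)),proj(d,k(zg)).round(1))
for z in(146,124,56,34): print('pin',z,proj(d,bay(-110,135,z)).round(1))
"
```

```text
time_s: 36.25
eef_pos: [462.4, 203.7, 173.5]
tool_rot: [[-0.216, 0.976, -0.001], [0.976, 0.216, -0.0], [-0.0, -0.001, -1.0]]
ft_force: [0.9, -0.4, -3.9]
finger_gap: 0.091
time_s: 36.45
eef_pos: [463.3, 203.6, 175.6]
tool_rot: [[-0.216, 0.976, 0.003], [0.976, 0.216, 0.001], [0.0, 0.003, -1.0]]
ft_force: [0.1, 0.8, -4.3]
finger_gap: 0.092
36.45 q [19.5  1.2 88.5 -0.  90.2  7.1] p [463.3 203.6 175.6] F [ 0.1  0.8 -4.3] gap 0.09186717609171645
[[-0.216  0.976  0.003]
 [ 0.976  0.216  0.001]
 [ 0.     0.003 -1.   ]]
[-149.3   -8.2  175.6]
knuckle z 120 [432.7 342.3 178.7] [-144.   133.7  178.7] [ 318. -101.]
knuckle z 100 [432.8 342.3 158.7] [-144.   133.7  158.7] [318.1 -67.7]
knuckle z 30 [432.9 342.3  88.7] [-143.8  133.7   88.7] [318.4  -1.4]
knuckle z 10 [433.  342.4  68.7] [-143.7  133.7   68.7] [318.4  10.1]
pin 146 [402.1 -58.5]
pin 124 [391.4 -34.5]
pin 56 [370.6  12.1]
pin 34 [366.2  22. ]
```

```bash
cat >> h.py <<'E'
def seat(yaw,z,off=(0,0),L=142.3):
    a=np.radians(yaw);p=bay(-110+off[0],135+off[1],z);return p-L*np.array([np.cos(a),np.sin(a),0])
E
python3 -c "
from h import *
goto(seat(102.6,173),RT(102.6));goto(seat(102.6,141),RT(102.6))"
```

```text
rows:  [0.072 1.148 0.077] [ 0.002 -0.    -0.002]
rows:  [0.072 1.146 1.144] [ 0.002 -0.    -0.002]
```

```bash
python3 -m pendant '[[0,0.03,0.4,0.07,0,0,0],[0,0.07,0.8,0.08,0,0,0],[0,0.07,1.1,0.08,0,0,0],[0,0.07,1.15,0.08,0,0,0],[0,0.07,1.15,0.08,0,0,0],[0,0.07,1.15,0.08,0,0,0]]';python3 -c "
from h import *
s=st();print(tobay(s['eef_pos']));
t=grab('top','t6');c=grab('scene','s5');w=load('w13')
goto(seat(102.6,173),RT(102.6))
R=np.array(s['tool_rot']);P=np.array(s['eef_pos'])
k=lambda zg:P+R@np.array([142.3,0,117-zg])
out=[]
for n,d,p,h,z in(('w13',w,(513,-164,120),45,6),('t6',t,bay(-110,135,130),22,12),('s5',c,bay(-110,135,110),33,8)):
    u=proj(d,p).round().astype(int);x0,y0=u-h;print(n,'crop origin',x0,y0,'scale',z)
    cr=d['img'][max(y0,0):y0+2*h,max(x0,0):x0+2*h];print(cr.shape);b=np.zeros((540,540,3),np.uint8);r=cv2.resize(cr,None,fx=z,fy=z,interpolation=cv2.INTER_CUBIC);b[:r.shape[0],:r.shape[1]]=r[:540,:540];out.append(cv2.resize(b,(400,400) if n!='w13' else (400,400)))
cv2.imwrite('pics/last.png',np.vstack([np.hstack(out[:2])]) if 0 else np.hstack([cv2.resize(o,(266,266)) for o in out]))
for nm,d in(('t6',t),('s5',c)):
    for zg in(120,110,20): print(nm,'kn',zg,proj(d,k(zg)).round(1))
    for z in(146,124,56,34): print(nm,'pin',z,proj(d,bay(-110,135,z)).round(1))
"
```

```text
time_s: 37.1
eef_pos: [496.1, 213.2, 173.0]
tool_rot: [[-0.216, 0.976, 0.002], [0.976, 0.216, 0.001], [0.0, 0.002, -1.0]]
ft_force: [0.3, 0.1, -3.8]
finger_gap: 0.097
37.1 q [19.3  6.7 82.9 -0.  90.2  6.9] p [496.1 213.2 173. ] F [ 0.3  0.1 -3.8] gap 0.0967254582238923
[[-0.216  0.976  0.002]
 [ 0.976  0.216  0.001]
 [ 0.     0.002 -1.   ]]
[-115.2   -7.2  173. ]
rows:  [0.001 0.008 0.001] [ 0.002 -0.    -0.002]
w13 crop origin 335 14 scale 6
(90, 90, 3)
t6 crop origin 195 269 scale 12
(44, 44, 3)
s5 crop origin 404 234 scale 8
(66, 66, 3)
t6 kn 120 [214.3 291.3]
t6 kn 110 [214.9 291.3]
t6 kn 20 [219.9 291.5]
t6 pin 146 [216.1 291.4]
t6 pin 124 [217.3 291.5]
t6 pin 56 [220.9 291.7]
t6 pin 34 [222.  291.8]
s5 kn 120 [443.3 247.4]
s5 kn 110 [442.4 250.5]
s5 kn 20 [434.4 276.7]
s5 pin 146 [440.5 256.5]
s5 pin 124 [438.5 263. ]
s5 pin 56 [432.8 282.1]
s5 pin 34 [431. 288.]
```

```bash
python3 -c "
from h import *
a=load('w13')['img'][14:104,335:425];b=load('s5')['img'][234:300,404:470];c=load('t6')['img'][269:313,195:239]
q=lambda i,n:cv2.resize(i,(n,n),interpolation=cv2.INTER_CUBIC)
r=np.zeros((600,800,3),np.uint8);r[:400,:400]=q(a,400);r[:400,400:]=q(b,400);r[400:,:200]=q(c,200);cv2.imwrite('pics/last.png',r)"
```

```text
(no output)
```

View pics/last.png

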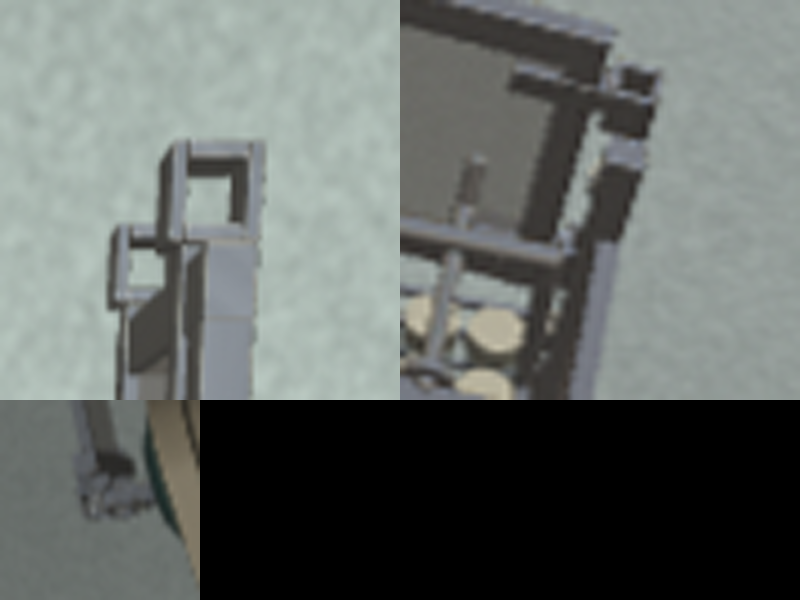

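```bash
python3 -c "
from h import *
w=load('w13')
G=np.array([445.3,-288.9]);x=np.array([.477,.879]);y=np.array([.879,-.477])
for u,v,z in((219,189,132),(145,268,42),(178,142,132),(264,142,132),(255,237,132),(172,237,132)):
    p=onz(w,((u+.5)/4.444-.5+335,(v+.5)/4.444-.5+14),z);d=p[:2]-G;print(p.round(1),'tool x',(d@x).round(1),'y',(d@y).round(1))
"
```

```text
[ 514.3 -164.4  132. ] tool x 142.3 y 1.3
[ 511.7 -164.5   42. ] tool x 141.0 y -0.9
[ 511.  -153.2  132. ] tool x 150.6 y -7.0
[ 525.5 -161.2  132. ] tool x 150.5 y 9.6
[ 516.7 -175.5  132. ] tool x 133.7 y 8.7
[ 502.5 -167.6  132. ] tool x 133.9 y -7.6
```

```bash
python3 -m pendant '[[0,0,0,0.15,0.002,0,0],[0,0,0,0.3,0.002,0,0],[0,0,0,0.4,0.002,0,0],[0,0,0,0.45,0.002,0,0],[0,0,0,0.5,0.002,0,0],[0,0,0,0.5,0.002,0,0]]';python3 -c "
from h import *
s=st();print(tobay(s['eef_pos']),s['ft_torque']);goto(seat(102.6,141),RT(102.6))"
```

```text
time_s: 37.8
eef_pos: [496.1, 213.2, 157.8]
tool_rot: [[-0.216, 0.976, -0.0], [0.976, 0.216, 0.0], [0.0, -0.0, -1.0]]
ft_force: [0.6, 0.0, -3.7]
finger_gap: 0.093
37.8 q [19.3  7.4 84.   0.  88.6  6.9] p [496.1 213.2 157.8] F [ 0.6  0.  -3.7] gap 0.09319560703204081
[[-0.216  0.976 -0.   ]
 [ 0.976  0.216  0.   ]
 [ 0.    -0.    -1.   ]]
[-115.2   -7.2  157.8] [ 0.029 -0.007  0.003]
rows:  [0.001 0.009 0.561] [-0.    -0.    -0.002]
```

```bash
python3 -m pendant '[[0,0,0,0.15,0,0,0],[0,0,0,0.3,0,0,0],[0,0,0,0.4,0,0,0],[0,0,0,0.48,0,0,0],[0,0,0,0.54,0,0,0],[0,0,0,0.54,0,0,0]]';python3 -c "
from h import *
s=st();print(tobay(s['eef_pos']),s['ft_torque'])"
```

```text
time_s: 38.4
eef_pos: [496.0, 213.1, 141.3]
tool_rot: [[-0.216, 0.976, -0.001], [0.976, 0.216, -0.0], [0.0, -0.001, -1.0]]
ft_force: [-0.3, -0.1, -3.8]
finger_gap: 0.094
38.4 q [19.3  8.  85.2  0.  86.8  6.9] p [496.  213.1 141.3] F [-0.3 -0.1 -3.8] gap 0.09375387767692656
[[-0.216  0.976 -0.001]
 [ 0.976  0.216 -0.   ]
 [ 0.    -0.001 -1.   ]]
[-115.4   -7.2  141.3] [-0.031  0.079 -0.01 ]
```

```bash
python3 -m pendant '[[0,0,0,0.04,0,0,0],[0,0,0,0.08,0,0,0],[0,0,0,0.12,0,0,0],[0,0,0,0.12,0,0,0]]';python3 -m pendant '[[0,0,-0.2,0,0,0,0],[0,0,-0.2,0,0,0,0],[0,0,-0.2,0,0,0,0]]'; python3 -c "
from h import *
s=st();print(tobay(s['eef_pos']),s['ft_torque']);goto(seat(102.6,141.5),RT(102.6))"
```

```text
time_s: 38.8
eef_pos: [496.6, 213.0, 138.8]
tool_rot: [[-0.216, 0.976, 0.001], [0.976, 0.216, 0.001], [0.0, 0.001, -1.0]]
ft_force: [-0.5, -3.1, 3.7]
finger_gap: 0.092
time_s: 39.1
eef_pos: [491.2, 212.1, 139.4]
tool_rot: [[-0.215, 0.977, 0.003], [0.977, 0.215, 0.002], [0.001, 0.004, -1.0]]
ft_force: [4.3, 1.3, 0.9]
finger_gap: 0.093
39.1 q [19.4  7.2 86.4  0.  86.2  7. ] p [491.2 212.1 139.4] F [4.3 1.3 0.9] gap 0.0927386193077989
[[-0.215  0.977  0.003]
 [ 0.977  0.215  0.002]
 [ 0.001  0.004 -1.   ]]
[-120.2   -7.   139.4] [ 0.821 -0.78  -0.644]
rows:  [-0.001  0.176 -0.07 ] [ 0.004 -0.001 -0.003]
```

```bash
python3 -c "
from h import *
goto(seat(104.2,139.5),RT(104.2))"
```

```text
rows:  [ 0.001  0.308 -0.003] [ 0.004 -0.001 -0.031]
```

```bash
python3 -m pendant '[[0,0,0.15,0,0,0,-0.015],[0,0,0.31,0,0.002,0,-0.031],[0,0,0.31,0,0.002,0,-0.031],[0,0,0.31,0,0.002,0,-0.031]]';python3 -c "
from h import *
s=st();print(tobay(s['eef_pos']),s['ft_torque'])"; python3 -m pendant '[[12,0,0,0,0,0,0],[20,0,0,0,0,0,0],[30,0,0,0,0,0,0],[40,0,0,0,0,0,0],[40,0,0,-0.5,0,0,0],[40,0,0,-1.5,0,0,0],[40,0,0,-2.5,0,0,0],[40,0,0,-3.5,0,0,0],[40,0,0,-3.5,0,0,0],[40,0,0,-3.5,0,0,0]]'
```

```text
time_s: 39.5
eef_pos: [499.9, 214.0, 139.0]
tool_rot: [[-0.246, 0.969, -0.0], [0.969, 0.246, 0.001], [0.001, -0.0, -1.0]]
ft_force: [-1.8, -2.2, 2.8]
finger_gap: 0.096
39.5 q [19.3  8.7 84.7  0.  86.6  5. ] p [499.9 214.  139. ] F [-1.8 -2.2  2.8] gap 0.09586967542964586
[[-0.246  0.969 -0.   ]
 [ 0.969  0.246  0.001]
 [ 0.001 -0.    -1.   ]]
[-111.3   -7.4  139. ] [0.263 0.557 0.272]
time_s: 40.5
eef_pos: [500.3, 214.1, 245.6]
tool_rot: [[-0.246, 0.969, 0.002], [0.969, 0.246, 0.002], [0.001, 0.002, -1.0]]
ft_force: [-0.8, -0.3, -0.7]
finger_gap: 0.47
```

```bash
python3 -c "
from h import *
st();grab('wrist','w15');grab('scene','s6');grab('top','t7')
wcaps('w15',150)
goto(bay(-230,-7,300),RT(90))"
```

```text
40.5 q [19.3  5.8 75.7  0.  98.4  5. ] p [500.3 214.1 245.6] F [-0.8 -0.3 -0.7] gap 0.47041411981711617
[[-0.246  0.969  0.002]
 [ 0.969  0.246  0.002]
 [ 0.001  0.002 -1.   ]]
w15 825 [494.2  58.5] [575.8 350.2 150. ]
w15 753 [489.3  97.5] [581.3 328.8 150. ]
w15 556 [532.2  99.5] [607.7 334.3 150. ]
w15 662 [527.9 133.3] [613.3 314.8 150. ]
w15 679 [484.8 134. ] [586.7 307.6 150. ]
w15 592 [477.7 194.5] [596.7 269.8 150. ]
w15 396 [517.5 196.8] [623.3 274.9 150. ]
w15 537 [514.9 224.9] [629.3 256.4 150. ]
w15 547 [474.3 226.1] [602.5 248.7 150. ]
w15 503 [471.2 256. ] [608.3 227.7 150. ]
w15 167 [503.4 257.5] [630.9 232.2 150. ]
w15 424 [487.2 305.1] [633.7 194.6 150. ]
w15 285 [466.8 323.3] [624.5 176.7 150. ]
w15 223 [512.7 323.7] [658.  184.8 150. ]
rows:  [-0.009 -3.947 -1.894] [-0.002 -0.     0.248]
```

```bash
python3 -m pendant '[[40,0,-0.5,-0.8,0,0,0.05],[40,0,-1.8,-1.8,0,0,0.1],[40,0,-3,-1.9,0,0,0.2],[40,0,-3.9,-1.9,0,0,0.3],[40,0,-3.9,-1.9,0,0,0.45],[40,0,-3.9,-1.9,0,0,0.6],[40,0,-3.9,-1.9,0,0,0.75],[40,0,-3.9,-1.9,0,0,0.9],[40,0,-3.9,-1.9,0,0,1.05],[40,0,-3.9,-1.9,0,0,1.2]]';python3 -m pendant '[[40,0,0,0,0,0,0.15],[40,0,0,0,0,0,0.3],[40,0,0,0,0,0,0.3],[40,0,0,0,0,0,0.3]]'; python3 -c "
from h import *
st();d=grab('wrist','w16');g=cv2.cvtColor(d['img'],cv2.COLOR_BGR2GRAY).astype(float)
t=grab('top','t8')
for y in(120,100,75,40,-40,-75,-105,-120):
    xs=np.arange(-135,-84,1.5);v=[]
    for x in xs:
        u=proj(d,bay(x,y,164));v.append(g[int(round(u[1])),int(round(u[0]))])
    print(y,np.array(v).astype(int))
print(xs)
wcaps('w16',150)"
```

```text
time_s: 41.65
eef_pos: [386.0, 184.9, 299.2]
tool_rot: [[0.818, 0.575, -0.004], [0.575, -0.818, -0.001], [-0.004, -0.002, -1.0]]
ft_force: [-0.4, 0.5, -0.4]
finger_gap: 0.469
time_s: 42.05
eef_pos: [385.8, 184.9, 298.6]
tool_rot: [[0.95, 0.311, -0.005], [0.311, -0.95, -0.001], [-0.005, -0.001, -1.0]]
ft_force: [-0.1, -0.0, 0.4]
finger_gap: 0.471
42.05 q [ 20.6 -12.9  87.6   0.  105.6  92.5] p [385.8 184.9 298.6] F [-0.1 -0.   0.4] gap 0.47128228430712193
[[ 0.95   0.311 -0.005]
 [ 0.311 -0.95  -0.001]
 [-0.005 -0.001 -1.   ]]
120 [170 168 167 167 166 167 170 146  59 112 134  71  56 103 134  91 116 117
 124 132 129 135 135 134  59  57  54  53  55  55  54  53  54  54]
100 [169 172 169  78 138 118  57  58  57  61  90  75  60 126 140 138 136 135
 134 120  54  56  56  57  56  56  60 106 107 107 107 106 106 106]
75 [173 180 181 185 167 136 137 114 103 103 102 101  60  98 139 137 136 135
 135 134 168 168 168 168 169 169 172 179 175 167 173 173 170 169]
40 [183 181 179 179 156 110 119 104 104 109 114 105  60 137 141 138 136 135
 135 128 167 170 168 168 174 178 172 170 175 174 174 155  68  68]
-40 [178 185 190 185 106 140 126 105 106 111 116 106  59 140 140 137 135 138
 140 154 179 179 178 176 173 175 172 171 171 169 177 151  68  68]
-75 [184 178 180 179 156 142 113 105 105 108 115 100  61 139 139 138 137 140
 142 176 173 177 179 177 176 172 176 181 179 170 165 169 173 171]
-105 [171 175 172 170 171 171 172 159  60  63  70  67  77 137 139 138 138 139
 140  60  61  61  65  65  66  66  66  67  67  88 118 116 117 117]
-120 [171 167 170 179 174 172 172 173 172 169  83  61  60 138 136 136 137 138
 137  26  27  26  25  26  27  27  60  65  64  65  65  66  65  65]
[-135.  -133.5 -132.  -130.5 -129.  -127.5 -126.  -124.5 -123.  -121.5
 -120.  -118.5 -117.  -115.5 -114.  -112.5 -111.  -109.5 -108.  -106.5
 -105.  -103.5 -102.  -100.5  -99.   -97.5  -96.   -94.5  -93.   -91.5
  -90.   -88.5  -87.   -85.5]
```

```bash
python3 -c "
from h import *
for f,pts in(('w12',((264.5,130),(264.5,175))),('w8',((264,100),(267,180)))):
    print(f,[tobay(onz(load(f),p,22)) for p in pts])
d=load('w16');wc=load('w15')
for z in(150,): 
    P=np.array([[633.7,194.6],[624.5,176.7]]);print(tobay(np.r_[P[0],150]),tobay(np.r_[P[1],150]))
st()"
```

```text
w12 [array([-47.7, -30.1,  22. ]), array([-50., -79.,  22.])]
w8 [array([-46.1,   0.7,  22. ]), array([-46.7, -84.8,  22. ])]
[ 13.2 -59.9 150. ] [ -0.2 -74.9 150. ]
42.15 q [ 20.6 -12.9  87.6   0.  105.6  92.5] p [385.9 184.9 298.9] F [-0.5  0.6  0.3] gap 0.466532507640249
[[ 0.951  0.311 -0.005]
 [ 0.311 -0.951 -0.001]
 [-0.005 -0.001 -1.   ]]
```

```bash
python3 -c "
from h import *
print(ctrl.hand_in())"
```

```text
the job is handed in; nothing more can be done
None
```

I finished all three steps in order and handed the job in at about 42 s of robot time; no verdict was reported.

- **Tray:** I pushed it along the bench until it met the back at about 21 N. Later images put its rear wall at bay x of about -48, so its origin is near x 17 mm (16 is fully home).
- **Baskets:** All three hang by their bails, one to a hook.
  - **Left and middle hooks:** both baskets hang straight, centred within about 2 mm of their hooks.
  - **Right hook:** after release this basket was swinging and ended up twisted about 33° about the vertical. I don't know why: my release, or the knock the task warned of. I left it, because its bail middle measured about 3 mm from the seat, its tilt about 0.07 rad, and its position held within 3 mm over several images. A few millimetres of swing may remain.
- **Gate:** It went down on both pins without resistance and met the shoulders at the expected height (force rose by about 7.5 N). A small sideways move met resistance, so the pins were in the bores. After release, the top bar lay at bay x -115 to -106 along the whole width, parallel to the bay and against the buffer. I could not see the pins inside the bores; that they are seated rests on the height, the forces and the bar's position.

I did not re-measure the dishes, the jar or the tube rack; no move was planned near them and no unexpected force showed. My last cap check from the final arm position found no caps because of the lighting, so the basket readings come from the image just before it.

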